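# Refit the splined hand hub on a sorter's diverter and sort two bushes

### The job

Put the red hand hub back on the sorter's splined stub: turn it until its grooves line up with the splines and slide it down fully home. With the hub, turn the diverter all the way toward the yellow tray and drop the brass bush into the hopper; then turn it all the way toward the blue tray and drop the dark steel bush in. Leave the hub seated on the stub, the diverter set to the blue tray, and the other things on the bench where they are.

Things in the scene. Friction and masses are not known exactly. Their poses are not given: they have to be found in the camera images.
- sorter: Grey fixed sorter. Origin on the bench under the hopper's centre; +x away from the robot (some yaw), +y left. Hopper: open-topped box, outside 80 (x) x 134 (y) mm, rim 152 mm high, clear front. Gearbox before it: 60 x 48 mm, centred at x = -105 mm, 104 mm high, carries the upright splined stub and drives a flap in the hopper. Two trays under the hopper, left and right, reached only through it.
- hopper_mouth (a point): Centre of the hopper's open mouth, at rim height; sorter axes. The opening is 70 (x) x 124 (y) mm. The flap inside hinges 87 mm below this point on a line along x and is 80 mm long, pointing up; it stays at least 5 mm below the rim. A bush let go over the middle slides down it into one tray.
- stub_shoulder (a point): On the stub's axis, on the 46 mm steel shoulder where the hub rests, 115 mm above the bench; z up, turns with the stub. 4 straight splines along +x, -x, +y, -y of this frame, 6 mm wide, to radius 15 mm, 0 to 26 mm above the shoulder; a round pilot, radius 8 mm, goes on to 38 mm with a tapered tip. A small red pointer on the shoulder's rim lies along -x (toward the robot at joint 0).
- stub (a joint): Turn of the splined stub, rad, positive counter-clockwise from above; starts within 0.15 of 0 (flap upright, set to neither), stops at -0.66 and +0.66, light friction (0.06 N m), stays where left. Flap follows 1:1. At the + stop (red pointer swung to the sorter's -y, the robot's right) bushes go into the tray at -y; at the - stop into the tray at +y.
- hub: Red ribbed hand hub, loose sleeve, 47 mm diameter (49 over ribs), 40 mm tall, 150 g. Origin at the centre of its underside, z up. Bore 18.4 mm across 4 black lands at 45, 135, 225, 315 degrees; between them grooves along +x, -x, +y, -y, 8 mm wide, to radius 16.5 mm, full height. Drops onto the splines only within about 4 degrees (any quarter turn), else rests 26 mm above the shoulder.
- tray_yellow: Catch tray with yellow front and pull tab, fixed under the left or the right half of the hopper (which half varies; its y in the sorter's frame is +32 or -32 mm). 66 x 56 x 30 mm, origin at the centre of its underside.
- tray_blue: Catch tray with blue front and pull tab, under the other half of the hopper; same size, origin at the centre of its underside.
- bush_brass: Loose brass bush standing on the bench: ring 28 mm outside, 16 mm inside diameter, 26 mm tall, 60 g. Origin at the centre of its underside, z up the axis. Belongs in the yellow tray.
- bush_steel: Loose dark steel bush standing on the bench: same size and weight as the brass one. Origin at the centre of its underside, z up the axis. Belongs in the blue tray.
- loupe: Bystander: black loupe, 40 mm diameter, 34 mm tall; origin under its centre.
- usb_stick: Bystander: red memory stick, 18 x 57 x 9 mm, flat on the bench, long along its y; origin under its centre.
- marker_green: Bystander: dark marker pen, 11 x 134 x 10 mm, long along its y; origin under its centre.
- cut_plate_3: Bystander: small plywood plate, 50 x 70 x 12 mm; origin under its centre.
- clear_tape: Bystander: light roll of tape lying flat, 55 mm diameter, 18 mm tall; origin under its centre.
Things that resemble listed ones, but are neither listed nor needed, are in the scene too. Of the things that look like the hub, the smallest one is meant.

How it is judged (in metres and radians):
On the way, in this order (a step that is already met when the one before it is completed fails the run):
1. the hub is slid down home on the splined stub (to within 8 mm on the way; fully home at the end) (z of hub in the frame of stub_shoulder between -0.004 and 0.008 m and horizontal distance between hub and stub_shoulder below 0.003 m and angle between hub's own z axis and vertical below 0.08 rad), for 0.2 s.
2. with the hub on, the diverter is turned all the way toward the yellow tray (all of step 1 and ((y of tray_yellow in the frame of sorter above 0 m and value of joint stub below -0.52 rad) or (y of tray_yellow in the frame of sorter below 0 m and value of joint stub above 0.52 rad))), for 0.2 s.
3. the brass bush has gone through the hopper into the yellow tray (x of bush_brass in the frame of tray_yellow between -0.034 and 0.034 m and y of bush_brass in the frame of tray_yellow between -0.029 and 0.029 m and z of bush_brass in the frame of tray_yellow between -0.005 and 0.048 m), for 0.2 s.
4. with the hub on, the diverter is turned all the way toward the blue tray (all of step 1 and ((y of tray_blue in the frame of sorter above 0 m and value of joint stub below -0.52 rad) or (y of tray_blue in the frame of sorter below 0 m and value of joint stub above 0.52 rad))), for 0.2 s.
5. the steel bush has gone through the hopper into the blue tray (x of bush_steel in the frame of tray_blue between -0.034 and 0.034 m and y of bush_steel in the frame of tray_blue between -0.029 and 0.029 m and z of bush_steel in the frame of tray_blue between -0.005 and 0.048 m), for 0.2 s.
At the end, for the whole second after the job is handed in: The hub sits on the stub (underside within 4 mm of the shoulder, axis within 3 mm, upright), the stub is turned at least 0.52 rad toward the blue tray's side, the brass bush lies in the yellow tray and the steel bush in the blue tray; the hub is at rest (all of step 3 and all of step 5 and z of hub in the frame of stub_shoulder between -0.004 and 0.004 m and horizontal distance between hub and stub_shoulder below 0.003 m and angle between hub's own z axis and vertical below 0.08 rad and ((y of tray_blue in the frame of sorter above 0 m and value of joint stub below -0.52 rad) or (y of tray_blue in the frame of sorter below 0 m and value of joint stub above 0.52 rad)) and linear speed of hub below 0.02 m/s); the robot touches nothing.
It fails at once if a bystander (loupe, memory stick, marker, plywood plate, tape roll) is shifted by more than 30 mm (distance of any of loupe, usb_stick, marker_green, cut_plate_3, clear_tape from where it was at the start of the episode above 0.03 m).
It also fails if it takes over 72 s, if anything falls off the work surface, if the arm or the gripper's body presses on something with over 40 N, if the wrist force passes 120 N, or if a joint passes its speed limit or range.

### The arm

A 6-joint arm with a two-finger parallel gripper is mounted at the origin on a cart in front of the work surface, level with it; the furniture and walls round the work are solid. World frame = base frame: x ahead of the robot, y to its left, z up, the work surface at z = 0. Lengths are in mm, angles in rad, forces in N, time in s.
With the tool pointing down it reaches from about 275 to 1000 mm from the base axis. Payload 8.4 kg.
Tool frame: the origin (TCP) lies on the mounting face of the last link; the fingertips stand 173 mm ahead of it and the grasp point (between the pads) lies 155 mm ahead of it; z points along the fingers, y is the direction in which the jaws open and shut (so a half turn about z gives the same grasp; the last joint's range is limited). The gripper opens to 85 mm and grips with 20 to 120 N. Pads are 22 mm wide; open, the fingers measure 114 mm over their backs; the gripper's body (76 mm by 85 mm) begins 54 mm behind the grasp point. The pads swing forward as they close: fully open they stand 13 mm farther back than shut.
Start: joints at [-1.177, 0.353, 1.633, -0, 1.155, -0.002], TCP at [240.966, -576.684, 404.681] pointing down, gripper open.
Joint ranges: [-2.63, 2.63], [-0.92, 2.1], [0.06, 2.66], [-1.3, 4.44], [0, 2.69], [-3.02, 3.02]. Speed limits (rad/s): [2.22, 2.22, 2.79, 3.14, 3.14, 3.14].

### API

Orientations are given as [roll, pitch, yaw] about the fixed x, y, z axes, in that order (R = Rz(yaw) Ry(pitch) Rx(roll)).
In Python, from rig import readout, imaging, ticket gives the robot as it stands.
- The arm moves only by the tool step_arm, never from a script. Its argument "deltas" is a list of rows, each an object with "translation": the shift along the tool's x, y, z in cm, a list of three; "rot": the turn, a rotation vector about the tool's x, y, z in rad, a list of three. In form: [{"translation": [x, y, z], "rot": [rx, ry, rz]}, ...]. A call has 1 to 8 rows; each row is the pose to reach, as a shift and turn from the pose commanded when the call began, along the tool's axes at that moment; what a row does not reach only later rows make up. A row lasts 1/8 s, in which the tool goes at most 62.5 mm and 10.7 degrees, less where a joint would pass 70% of its speed; a pose out of reach is approached as far as the arm can. A call with a gripper value outside its range is refused whole. "grip" is the closure in counts, from 0 (fully open) to 255 (shut), set as the call begins (left out, the last holds). The fingers move at their own pace and stop on an object; "squeeze" is the grip in N (left out, the last holds). Time passes only in rows, so rows that repeat a pose let the fingers close. It gives the time, the measured TCP pose, the force and the opening at its end, in the units of the state.
- readout.sense(): the state, without advancing time (a new reading comes with each control period).
- imaging.grab_frame(name): name is "scene" or "top" or "wrist"; returns a dict with "image" (480x640x3 uint8, red, green, blue), "camera_matrix" (3x3 intrinsics, pixels), "world_to_cam" (4x4, takes a point from world to camera coordinates). Camera axes: x right, y up, looking along -z (the intrinsics and any distortion apply to the point x, -y, -z); pixel columns grow to the right and rows downward; lengths in mm; the calibration is good to about 2 mm. A picture is of the moment at which its call begins. There is no depth.
- ticket.sign_off(): hands the job in, once; it reports no verdict.
The state is a dict: "clock": time; "qpos": joint angles; "qvel": joint speeds; "joint_efforts": joint torques, N m; "eef_pos": TCP position; "tcp_rot": TCP orientation; "contact_force": force on the tool from outside, world axes, zero at the start; "wrist_torque": the same for the moment, N m; "opening": opening from 0.0 (shut) to 1.0 (fully open).
Only numpy, scipy, OpenCV 4.12 (cv2) and the standard library are available. Lean on these libraries where they do the work, as an engineer would, in place of code of your own. Each camera call takes 0.05 s, during which the arm holds its last target.

## Working session

There is one attempt and no reset: what is moved stays moved. The work goes in short steps, Python scripts to look and compute and a tool call to move; the robot and the scene stay as the last step left them, time stands still between calls to the robot, and variables do not carry over. Pictures are saved under pics/ and viewed, and the job is handed in when it is done.

Besides the shell and the picture viewer there is one more tool, called as name(argument=value, ...) on one line, values as JSON. step_arm: Moves the arm, as the interface text tells. Its arguments: {"type":"object","properties":{"deltas":{"type":"array","items":{"type":"object","properties":{"translation":{"type":"array","items":{"type":"number"}},"rot":{"type":"array","items":{"type":"number"}}}}},"grip":{"type":"number"},"squeeze":{"type":"number"}},"required":["deltas"]}

```bash
mkdir -p pics; ls; python3 - <<'E'
from rig import readout, imaging
import cv2
print(readout.sense())
for n in ["scene","top","wrist"]:
    f=imaging.grab_frame(n); cv2.imwrite(f"pics/{n}0.png",f["image"][:,:,::-1])
    print(n,f["camera_matrix"],f["world_to_cam"],[k for k in f])
E
```

```text
pics
{'clock': 0.0, 'qpos': array([-1.17737782e+00,  3.53656870e-01,  1.63413981e+00, -7.91479866e-06,
        1.15522153e+00, -2.40374330e-03]), 'qvel': array([ 0.00049778,  0.00095127, -0.00083998, -0.00146672,  0.00226871,
       -0.00012594]), 'joint_efforts': array([ 1.56408398e-03, -6.05258989e+01, -3.42071486e+01,  1.84361775e-04,
        9.28558235e-03, -8.57036554e-06]), 'eef_pos': array([ 240.8839562 , -576.45431575,  403.95363989]), 'tcp_rot': array([-3.14016708e+00,  3.80986106e-06,  3.95825454e-01]), 'contact_force': array([-0.3586254 , -0.00514625, -0.42015884]), 'wrist_torque': array([-0.01778324,  0.01794428, -0.01373364]), 'opening': 0.9984965527847139}
scene [[530.70630407   0.         329.00339658]
 [  0.         530.70630407 238.58880373]
 [  0.           0.           1.        ]] [[-5.55967018e-01 -8.31165402e-01 -8.04675650e-03  2.84543937e+02]
 [ 6.18311703e-01 -4.20020188e-01  6.64284337e-01 -3.98045723e+02]
 [-5.55509958e-01  3.64344778e-01  7.47436666e-01 -1.12256097e+03]
 [ 0.00000000e+00  0.00000000e+00  0.00000000e+00  1.00000000e+00]] ['image', 'camera_m
[... 211 characters left out ...]
88413e+01]
 [ 9.76499990e-01 -4.76686322e-02  2.10179616e-01 -5.32574942e+02]
 [-2.10022850e-01  8.33042715e-03  9.77660987e-01 -1.59116101e+03]
 [ 0.00000000e+00  0.00000000e+00  0.00000000e+00  1.00000000e+00]] ['image', 'camera_matrix', 'world_to_cam']
wrist [[343.99715692   0.         320.43675546]
 [  0.         343.99715692 238.92295873]
 [  0.           0.           1.        ]] [[ 3.85641516e-01 -9.22645721e-01 -2.34397796e-03 -6.24126309e+02]
 [ 8.82330842e-01  3.69531372e-01 -2.91442707e-01  3.87640572e+01]
 [ 2.69764540e-01  1.10324243e-01  9.56585414e-01 -3.80162394e+02]
 [ 0.00000000e+00  0.00000000e+00  0.00000000e+00  1.00000000e+00]] ['image', 'camera_matrix', 'world_to_cam']
```

View pics/scene0.png

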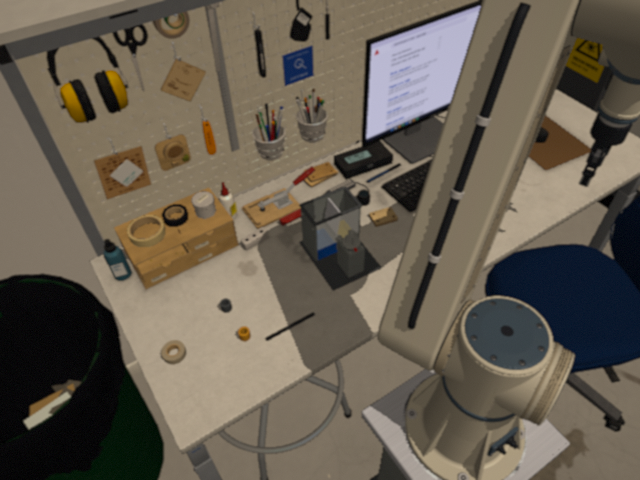

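View pics/top0.png

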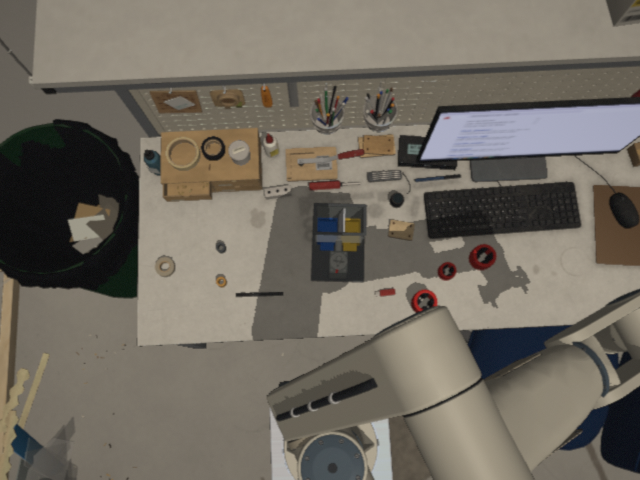

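View pics/wrist0.png

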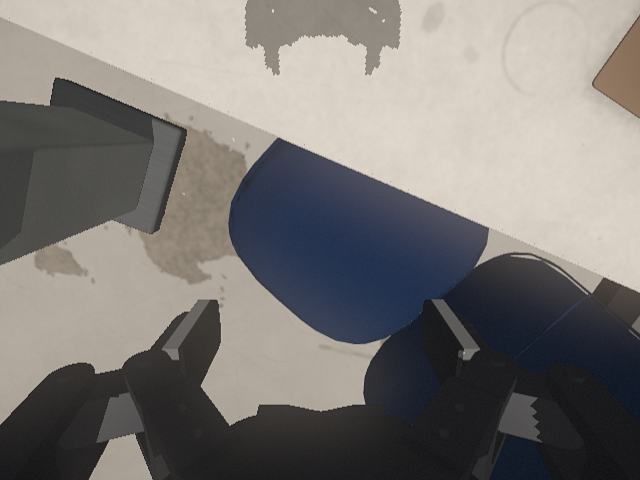

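The top view shows three red hubs at about (424,301), (447,270) and (483,257). The sorter is at (338,240), with the blue tray on the left and yellow on the right. The brass bush is at (221,281) and the steel one at (221,246). I'll measure all of these and enlarge the hubs.

```bash
cat > h.py <<'E'
import numpy as np, cv2
from rig import readout, imaging
from scipy.spatial.transform import Rotation as R
def grab(n,save=None):
    f=imaging.grab_frame(n)
    if save: cv2.imwrite(f"pics/{save}.png",f["image"][:,:,::-1])
    return f
def pix2w(f,u,v,z):
    K=f["camera_matrix"];T=f["world_to_cam"]
    d=np.linalg.inv(K)@[u,v,1]; d=np.array([d[0],-d[1],-d[2]])
    Rm=T[:3,:3]; c=-Rm.T@T[:3,3]; d=Rm.T@d
    return c+d*(z-c[2])/d[2]
def proj(f,p):
    T=f["world_to_cam"]; q=T[:3,:3]@np.array(p,float)+T[:3,3]
    q=f["camera_matrix"]@[q[0],-q[1],-q[2]]; return q[:2]/q[2]
def crop(f,u0,v0,u1,v1,s,name):
    im=f["image"][v0:v1,u0:u1,::-1]; cv2.imwrite(f"pics/{name}.png",cv2.resize(im,None,fx=s,fy=s,interpolation=cv2.INTER_CUBIC))
E
python3 - <<'E'
from h import *
f=grab("top")
crop(f,370,230,510,320,5,"hubs0")
crop(f,300,195,380,290,6,"sort0")
crop(f,140,225,300,310,5,"bush0")
for n,u,v,z in [("hubA",447,270,40),("hubB",483,257,40),("hubC",424,301,40),("stub",338,259,150),("brass",221,281,26),("steel",221,246,26)]:
    print(n,pix2w(f,u,v,z).round(1))
E
```

```text
hubA [ 450.1 -346.    40. ]
hubB [ 481.6 -448.9   40. ]
hubC [ 367.7 -275.4   40. ]
stub [474.7 -43.5 150. ]
brass [452.  279.6  26. ]
steel [551.3 278.4  26. ]
```

View pics/hubs0.png

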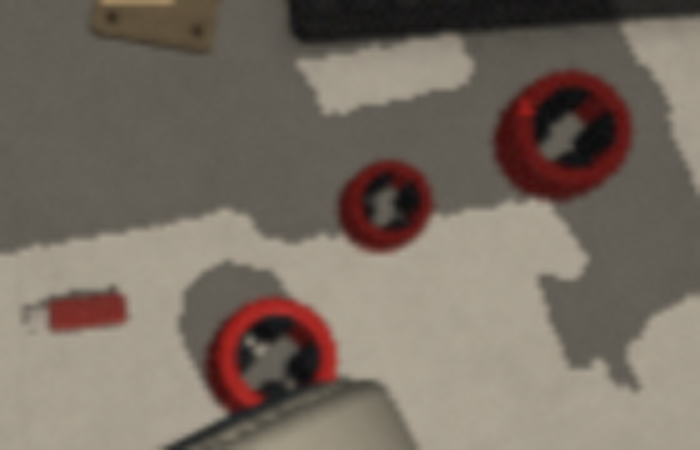

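View pics/sort0.png

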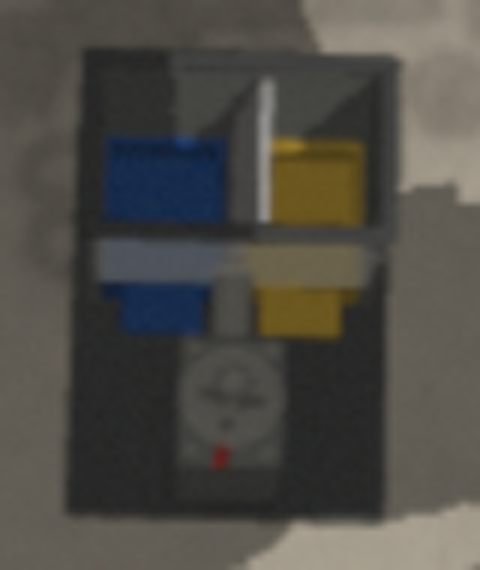

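View pics/bush0.png

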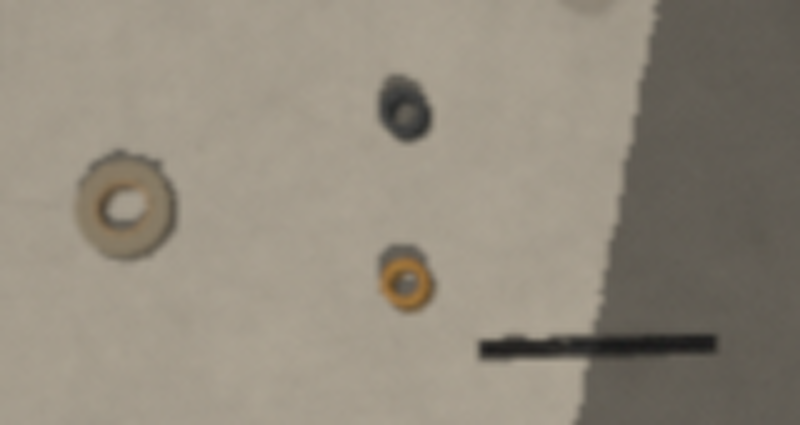

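Hub candidates in the top view:
- (447,270): about 18 px across, so about 47 mm. This matches the listed 47–49 mm.
- (424,301) and (483,257): about 26 px each, so about 65 mm.

The one at (447,270) is the smallest, so that's the hub, and the crop confirms it. The yellow tray is on the right (-y), so the stub turns to + for yellow and to − for blue.

```bash
cat >> h.py <<'E'
def tcp():
    s=readout.sense(); return s, np.array(s["eef_pos"]), R.from_euler("xyz",s["tcp_rot"])
def plan(gp,yaw,off=155.0):
    """delta so that the point off mm ahead of TCP sits at gp, tool down, tool x at yaw"""
    s,p,r=tcp()
    rt=R.from_euler("xyz",[np.pi,0,yaw])
    tp=np.array(gp,float)-rt.apply([0,0,off])
    d=r.inv().apply(tp-p)/10; rv=(r.inv()*rt).as_rotvec()
    print("t",round(s["clock"],2),"at grasp",(p+r.apply([0,0,off])).round(1),"rot",np.round(s["tcp_rot"],3),"q6",round(s["qpos"][5],2),"op",round(s["opening"],3),"F",np.round(s["contact_force"],1))
    print("-> translation cm",d.round(2),"rot",rv.round(3),"rows>=",max(np.linalg.norm(d)*10/62.5,np.linalg.norm(rv)/0.187).round(1))
E
python3 - <<'E'
from h import *
f=grab("wrist")
s,p,r=tcp(); T=f["world_to_cam"]; c=-T[:3,:3].T@T[:3,3]
print("cam in tool",r.inv().apply(c-p).round(1)); print("view dir in tool", r.inv().apply(-T[2,:3]).round(3))
print("grasp pt in image",proj(f,p+r.apply([0,0,155])))
plan([440,-346,120],0.0)
E
```

```text
cam in tool [73.8  0.2 30.6]
view dir in tool [-0.291 -0.001  0.957]
grasp pt in image [320.24129713 322.99741456]
t 0.25 at grasp [ 240.9 -576.5  249.3] rot [-3.141 -0.     0.396] q6 -0.0 op 1.0 F [0.3 1.1 0.7]
-> translation cm [ 27.26 -13.59  12.94] rot [-0.001  0.     0.396] rows>= 5.3
```

step_arm(deltas=[{"translation": [23.5,-15.2,13.5],"rot": [0,0,0.396]},{"translation": [23.5,-15.2,13.5],"rot": [0,0,0.396]},{"translation": [23.5,-15.2,13.5],"rot": [0,0,0.396]},{"translation": [23.5,-15.2,13.5],"rot": [0,0,0.396]},{"translation": [23.5,-15.2,13.5],"rot": [0,0,0.396]},{"translation": [23.5,-15.2,13.5],"rot": [0,0,0.396]},{"translation": [23.5,-15.2,13.5],"rot": [0,0,0.396]},{"translation": [23.5,-15.2,13.5],"rot": [0,0,0.396]}])

```text
clock: 1.25
eef_pos: [399.0, -347.0, 270.4]
tcp_rot: [3.14, -0.001, -0.001]
contact_force: [0.0, -0.3, 0.1]
opening: 0.998
```

```bash
python3 - <<'E'
from h import *
f=grab("wrist","w1")
plan([450,-346,120],0.0)
print(proj(f,[450,-346,40]))
f=grab("top"); crop(f,300,195,380,290,6,"sort1")
E
```

```text
t 1.3 at grasp [ 399.  -347.1  115.3] rot [ 3.141e+00 -1.000e-03 -2.000e-03] q6 0.85 op 0.999 F [-0.9 -0.3  0. ]
-> translation cm [ 5.11 -0.11 -0.46] rot [ 0.001 -0.001 -0.002] rows>= 0.8
[317.78135585 175.97610039]
```

View pics/w1.png

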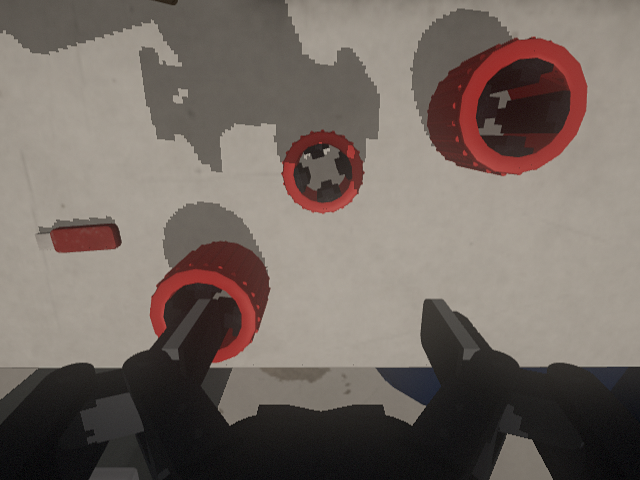

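```bash
python3 - <<'E'
from h import *
im=cv2.imread("pics/w1.png"); cv2.imwrite("pics/w1c.png",cv2.resize(im[120:225,270:380],None,fx=6,fy=6,interpolation=cv2.INTER_CUBIC))
im=cv2.imread("pics/sort1.png"); cv2.imwrite("pics/sort1c.png",cv2.resize(im[300:500,150:320],None,fx=3,fy=3,interpolation=cv2.INTER_CUBIC))
E
```

```text
(no output)
```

View pics/w1c.png

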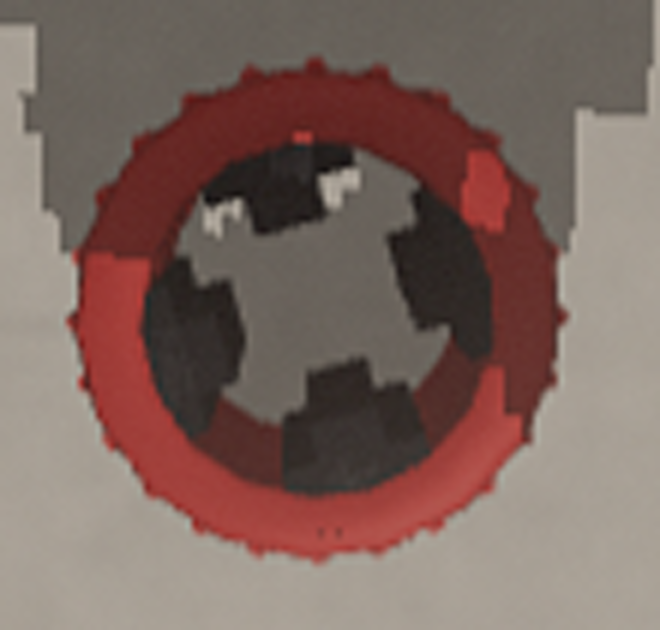

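View pics/sort1c.png

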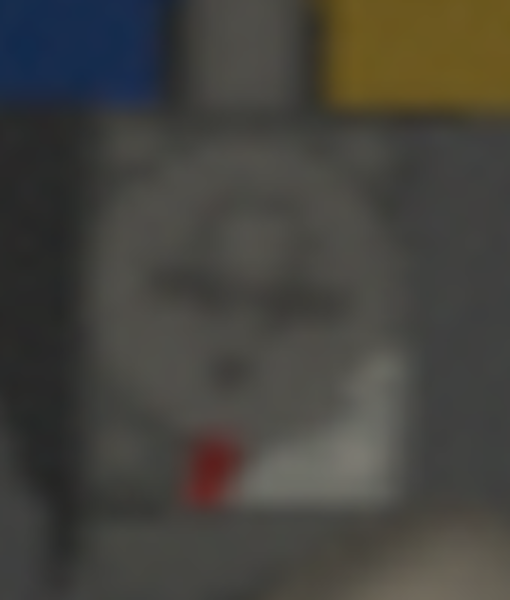

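```bash
cat > hubfit.py <<'E'
from h import *
from scipy.optimize import minimize
from itertools import product
def outline(x,y,th,z,n=16):
    a=np.radians(np.arange(0,360,1.0)); rr=[]
    for t in a:
        r=9.2
        for k in range(4):
            d=(t-k*np.pi/2+np.pi)%(2*np.pi)-np.pi
            if abs(d)<np.pi/2:
                # inside slot |sin|*r<=4, r<=16.5
                r=max(r,min(16.5,4/max(abs(np.sin(d)),1e-6)))
        rr.append(r)
    rr=np.array(rr)
    return np.c_[x+rr*np.cos(a+th),y+rr*np.sin(a+th),np.full(360,z)]
def fit(img,f,x0,y0,zb,show=None,S=4):
    P=lambda pts:np.array([proj(f,p) for p in pts])
    c=proj(f,[x0,y0,zb+40]); W=60
    u0,v0=int(c[0])-W,int(c[1])-W
    sub=img[v0:v0+2*W,u0:u0+2*W].astype(int)
    r,g,b=sub[...,0],sub[...,1],sub[...,2]
    red=(r-np.maximum(g,b)>30); dark=(sub.max(2)<62)
    floor=(~red&~dark).astype(np.uint8)
    # component at centre
    floor=cv2.resize(floor,None,fx=S,fy=S,interpolation=cv2.INTER_NEAREST)
    def mask(p):
        m=[]
        for z in (zb+40,zb):
            q=np.zeros((2*W*S,2*W*S),np.uint8)
            cv2.fillPoly(q,[((P(outline(p[0],p[1],p[2],z))-[u0-.5,v0-.5])*S).astype(np.int32)],1); m.append(q)
        ring=np.zeros_like(q); a=np.linspace(0,2*np.pi,60)
        cv2.fillPoly(ring,[((P(np.c_[p[0]+21*np.cos(a),p[1]+21*np.sin(a),np.full(60,zb+40)])-[u0-.5,v0-.5])*S).astype(np.int32)],1)
        return m[0]&m[1],ring
    def cost(p):
        m,ring=mask(p); return (((m!=floor)&(ring>0)).sum())/S**2
    best=None
    for th in np.radians(np.arange(-45,45,5)):
        c0=cost([x0,y0,th])
        if best is None or c0<best[0]: best=(c0,th)
    p=np.array([x0,y0,best[1]])
    sim=np.array([p,p+[3,0,0],p+[0,3,0],p+[0,0,.12]])
    o=minimize(cost,p,method="Nelder-Mead",options=dict(initial_simplex=sim,maxiter=150))
    if show:
        m,_=mask(o.x); v=cv2.resize(sub.astype(np.uint8)[...,::-1],None,fx=S,fy=S)
        cs,_=cv2.findContours(m,cv2.RETR_EXTERNAL,cv2.CHAIN_APPROX_NONE); cv2.drawContours(v,cs,-1,(0,255,0),1)
        a=np.linspace(0,2*np.pi,90); q=((P(np.c_[o.x[0]+23.5*np.cos(a),o.x[1]+23.5*np.sin(a),np.full(90,zb+40)])-[u0-.5,v0-.5])*S).astype(np.int32)
        cv2.polylines(v,[q],True,(255,255,0),1); cv2.imwrite(f"pics/{show}.png",v)
    return o.x,np.degrees(o.x[2]),o.fun,cost(p)
E
python3 - <<'E'
from hubfit import *
f=grab("wrist"); print(fit(f["image"],f,450,-346,0,"fit1"))
E
```

```text
(array([ 451.35113597, -348.61337716,   -0.49028641]), np.float64(-28.09134183029282), np.float64(241.875), np.float64(635.8125))
```

View pics/fit1.png

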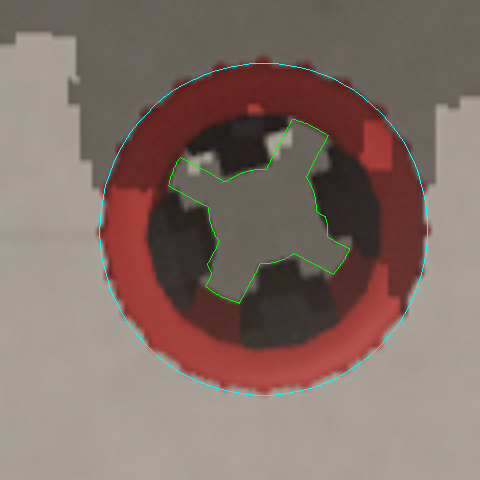

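Fitted hub pose: centre (451.4, −348.6), grooves at −28° in the world frame. The outer circle overlays well. I'll grasp with tool yaw −0.49, so tool x lies along a groove.

```bash
python3 - <<'E'
from h import *
plan([451.4,-348.6,22],-0.49)
E
```

```text
t 1.4 at grasp [ 398.9 -346.9  115.2] rot [ 3.141e+00 -1.000e-03 -2.000e-03] q6 0.85 op 1.004 F [-0.4 -0.4 -0.1]
-> translation cm [5.26 0.17 9.32] rot [ 0.001 -0.001  0.488] rows>= 2.6
```

step_arm(deltas=[{"translation": [3,0.1,0],"rot": [0,0,0.17]},{"translation": [5.25,0.17,0],"rot": [0,0,0.34]},{"translation": [5.25,0.17,2],"rot": [0,0,0.488]},{"translation": [5.25,0.17,5.5],"rot": [0,0,0.488]},{"translation": [5.25,0.17,8.5],"rot": [0,0,0.488]},{"translation": [5.25,0.17,9.3],"rot": [0,0,0.488]},{"translation": [5.25,0.17,9.3],"rot": [0,0,0.488]}], grip=0)

```text
clock: 2.28
eef_pos: [451.6, -347.9, 176.8]
tcp_rot: [-3.142, 0.0, -0.489]
contact_force: [0.1, 0.7, -0.2]
opening: 1.002
```

step_arm(deltas=[{"translation": [0,0,0],"rot": [0,0,0]},{"translation": [0,0,0],"rot": [0,0,0]},{"translation": [0,0,0],"rot": [0,0,0]},{"translation": [0,0,0],"rot": [0,0,0]},{"translation": [0,0,0],"rot": [0,0,0]}], grip=255, squeeze=40)

```text
clock: 2.9
eef_pos: [452.0, -347.8, 177.9]
tcp_rot: [3.141, -0.002, -0.488]
contact_force: [-1.5, 0.6, 6.6]
opening: 0.532
```

```bash
python3 - <<'E'
from h import *
f=grab("wrist","w2"); plan([400,-43,250],0)
E
```

```text
t 2.95 at grasp [ 452.2 -348.    22.9] rot [ 3.141e+00 -2.000e-03 -4.880e-01] q6 1.4 op 0.529 F [-0.6  0.4  5.9]
-> translation cm [-18.86 -24.47 -22.75] rot [ 0.001 -0.002 -0.488] rows>= 6.1
```

View pics/w2.png

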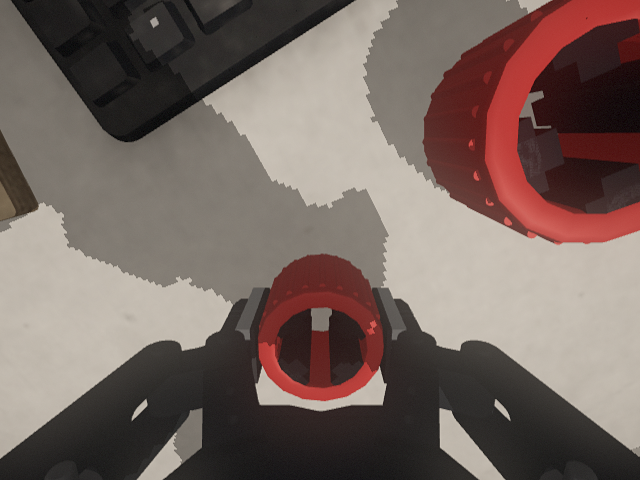

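step_arm(deltas=[{"translation": [0,0,-6],"rot": [0,0,0]},{"translation": [0,0,-12],"rot": [0,0,0]},{"translation": [-3,-4,-18],"rot": [0,0,-0.1]},{"translation": [-7,-8.5,-20.5],"rot": [0,0,-0.25]},{"translation": [-11,-13,-20.5],"rot": [0,0,-0.4]},{"translation": [-15,-18.5,-20.5],"rot": [0,0,-0.488]},{"translation": [-18.86,-24.5,-20.5],"rot": [0,0,-0.488]},{"translation": [-18.86,-24.5,-20.5],"rot": [0,0,-0.488]}])

```text
clock: 3.95
eef_pos: [398.9, -40.3, 382.1]
tcp_rot: [-3.141, -0.001, 0.002]
contact_force: [0.8, -0.0, -1.0]
opening: 0.533
```

```bash
python3 - <<'E'
from h import *
f=grab("wrist","w3"); plan([400,-43,225],0)
E
```

```text
t 4.0 at grasp [398.8 -38.9 227. ] rot [-3.14e+00 -0.00e+00  1.00e-03] q6 1.47 op 0.53 F [-1.7  0.  -2. ]
-> translation cm [0.13 0.39 0.2 ] rot [-0.002 -0.     0.001] rows>= 0.1
```

View pics/w3.png

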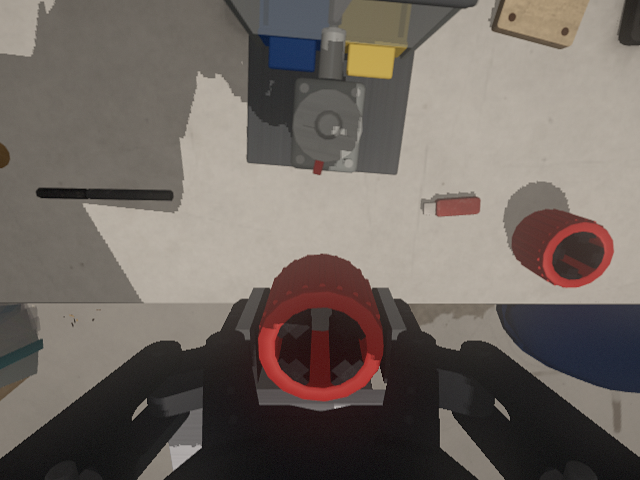

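```bash
python3 - <<'E'
from h import *
im=cv2.imread("pics/w3.png")
c=im[70:190,270:390].astype(float)
c=np.clip((c-20)*1.8,0,255).astype(np.uint8)
cv2.imwrite("pics/w3c.png",cv2.resize(c,None,fx=5,fy=5,interpolation=cv2.INTER_CUBIC))
E
```

```text
(no output)
```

View pics/w3c.png

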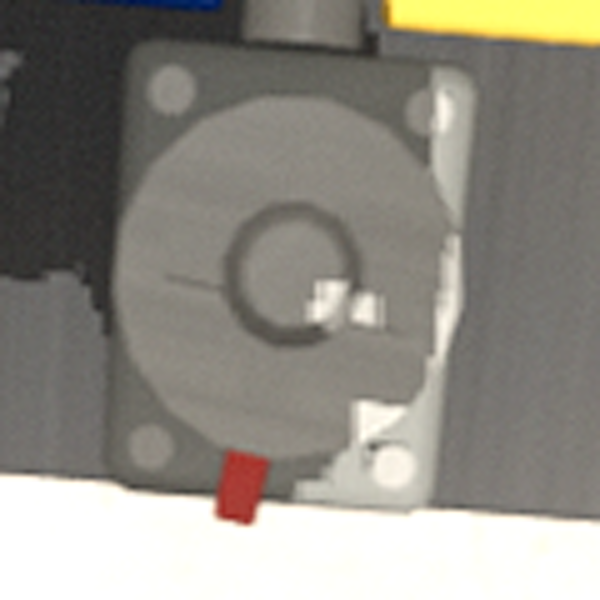

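```bash
python3 - <<'E'
from h import *
f=grab("wrist"); im=f["image"].astype(int)
# shoulder fit: Hough fallback: use hand points on rim from the crop
pts=np.array([[113,275],[130,200],[200,115],[275,95],[350,105],[420,165],[448,225],[130,350],[200,430],[270,455],[345,445]])/5+[270,70]-0.4
w=np.array([pix2w(f,u,v,115)[:2] for u,v in pts])
A=np.c_[2*w,np.ones(len(w))]; s=np.linalg.lstsq(A,(w**2).sum(1),rcond=None)[0]
c=s[:2]; r=np.sqrt(s[2]+c@c); print("shoulder c",c.round(2),"r",r.round(2), (np.linalg.norm(w-c,axis=1)-r).round(1))
u,v=np.array([292,273])/5+[270,70]-.4
print("pilot @153",pix2w(f,u,v,153).round(1),"@141",pix2w(f,u,v,141).round(1))
m=(im[...,0]-im[...,1]>40); m[:155]=0;m[180:]=0;m[:,:300]=0;m[:,340:]=0
vv,uu=np.nonzero(m); print("red",uu.mean(),vv.mean(),len(uu))
for z in (115,118): 
  p=pix2w(f,uu.mean(),vv.mean(),z)[:2]; d=c-p; print(z,p.round(1),np.linalg.norm(d).round(1),"stub yaw",np.degrees(np.arctan2(d[1],d[0])).round(2))
for a,b,z in [((165,275),(400,332),141),((115,485),(430,510),104),((140,42),(470,75),104),((130,50),(105,480),104),((170,88),(424,112),104),((150,447),(394,466),104),((170,88),(150,447),104),((424,112),(394,466),104)]:
  p,q=[pix2w(f,*(np.array(x)/5+[270,70]-.4),z)[:2] for x in (a,b)]; d=q-p; print(a,b,np.degrees(np.arctan2(d[1],d[0])).round(1),np.linalg.norm(d).round(1),((p+q)/2).round(1))
E
```

```text
shoulder c [477.98 -42.74] r 22.37 [ 0.  -0.1  0.3 -0.1  0.2 -0.2 -0.2 -0.1 -0.2  0.1  0.3]
pilot @153 [477.8 -43.  153. ] @141 [478.1 -43.2 141. ]
red 320.86486486486484 166.6036036036036 111
115 [451.6 -39.1] 26.6 stub yaw -7.89
118 [451.9 -39.1] 26.4 stub yaw -7.96
(165, 275) (400, 332) -102.9 28.2 [474.7 -42.2]
(115, 485) (430, 510) -94.4 44.8 [448.9 -41.4]
(140, 42) (470, 75) -95.2 43.8 [505.9 -45.5]
(130, 50) (105, 480) 175.2 55.9 [479.1 -20. ]
(170, 88) (424, 112) -94.9 33.9 [500.9 -44.4]
(150, 447) (394, 466) -94.3 34.4 [454.6 -41.3]
(170, 88) (150, 447) 175.8 46.6 [479.1 -25.8]
(424, 112) (394, 466) 176.5 46.2 [476.4 -59.9]
```

The crop pixels came from an earlier frame, before the arm settled. I'll redo the measurement on one consistent frame.

```bash
python3 - <<'E'
from h import *
import pickle
f=grab("wrist","w4"); pickle.dump(f,open("w4.pkl","wb")); plan([400,-43,225],0)
im=f["image"][:,:,::-1]
c=im[70:190,270:390].astype(float)
c=np.clip((c-20)*1.8,0,255).astype(np.uint8)
cv2.imwrite("pics/w4c.png",cv2.resize(c,None,fx=5,fy=5,interpolation=cv2.INTER_CUBIC))
E
```

```text
t 4.1 at grasp [399.8 -41.6 227.1] rot [ 3.141e+00 -1.000e-03  3.000e-03] q6 1.46 op 0.529 F [-0.7  0.1 -1.3]
-> translation cm [0.03 0.14 0.21] rot [ 0.    -0.001  0.003] rows>= 0.0
```

View pics/w4c.png

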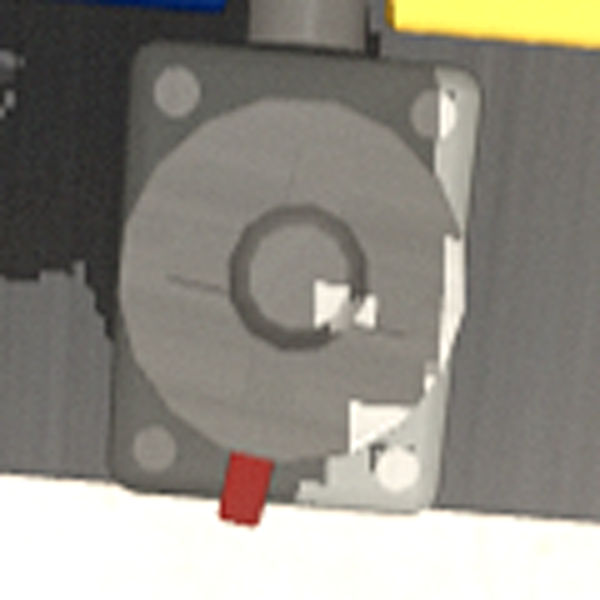

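```bash
python3 - <<'E'
from h import *
import pickle
f=pickle.load(open("w4.pkl","rb")); im=f["image"].astype(int)
C=lambda a:np.array(a)/5+[270,70]-.4
pts=[C(p) for p in [[120,275],[135,200],[205,115],[280,97],[355,107],[425,165],[453,225],[135,350],[205,432],[275,457],[345,448]]]
w=np.array([pix2w(f,u,v,115)[:2] for u,v in pts])
A=np.c_[2*w,np.ones(len(w))]; s=np.linalg.lstsq(A,(w**2).sum(1),rcond=None)[0]
c=s[:2]; print("shoulder c",c.round(2),np.sqrt(s[2]+c@c).round(2))
print("pilot @153",pix2w(f,*C([299,276]),153).round(1))
sub=im[158:178,308:330]; m=(sub[...,0]-sub[...,1]>40); vv,uu=np.nonzero(m); uu=uu+308;vv=vv+158; print(uu.mean(),vv.mean(),len(uu))
for z in (115,120):
  p=pix2w(f,uu.mean(),vv.mean(),z)[:2]; d=c-p; print(p.round(1),np.linalg.norm(d).round(1),np.degrees(np.arctan2(d[1],d[0])).round(2))
for a,b,z in [((165,277),(405,332),141),((300,150),(290,200),141),((175,90),(430,114),104),((154,448),(397,470),104),((175,90),(154,448),104),((430,114),(397,470),104)]:
  p,q=[pix2w(f,*C(x),z)[:2] for x in (a,b)]; d=q-p; print(np.degrees(np.arctan2(d[1],d[0])).round(1),np.linalg.norm(d).round(1),((p+q)/2).round(1))
plan([478,-43,170],-0.21)
E
```

```text
shoulder c [478.39 -45.02] 22.39
pilot @153 [478.1 -45.3 153. ]
318.5 167.5 110
[451.6 -39.1] 27.5 -12.43
[452.  -39.1] 27.0 -12.56
-102.1 28.7 [475.2 -44.1]
168.5 5.5 [489.3 -45. ]
-94.8 34.0 [501.2 -46.7]
-94.9 34.4 [454.8 -43.4]
175.8 46.5 [479.5 -28. ]
176.1 46.6 [476.6 -62.1]
t 4.1 at grasp [399.8 -41.6 227.1] rot [ 3.141e+00 -1.000e-03  3.000e-03] q6 1.46 op 0.529 F [-0.7  0.1 -1.3]
-> translation cm [7.83 0.16 5.71] rot [ 0.    -0.001  0.213] rows>= 1.6
```

```bash
python3 - <<'E'
from h import *
import pickle
f=pickle.load(open("w4.pkl","rb"))
s,p,r=tcp()
for dx in (-2,-1,0,1):
  cen=p+r.apply([dx,0,155-17.1]); a=np.linspace(0,2*np.pi,73)
  q=np.array([proj(f,cen+[23.5*np.cos(t),23.5*np.sin(t),0]) for t in a]); print(dx,q.min(0).round(1),q.max(0).round(1))
im=f["image"].astype(int); m=im[...,0]-im[...,1]
print([ (u,im[330,u].tolist()) for u in range(254,266,2)]); print([(v,im[v,320].tolist()) for v in range(286,312,2)],[(v,im[v,320].tolist()) for v in range(386,404,2)])
plan([478.6,-45.1,180],-0.215)
E
```

```text
-2 [257.8 292.6] [387.6 404.6]
-1 [257.7 289.9] [387.8 402.4]
0 [257.5 287.2] [388.  400.3]
1 [257.4 284.5] [388.1 398.1]
[(254, [48, 38, 35]), (256, [49, 38, 37]), (258, [49, 39, 39]), (260, [89, 38, 35]), (262, [165, 58, 54]), (264, [164, 56, 52])]
[(286, [104, 49, 46]), (288, [89, 44, 40]), (290, [92, 43, 40]), (292, [110, 48, 44]), (294, [115, 49, 45]), (296, [112, 45, 41]), (298, [112, 45, 42]), (300, [108, 42, 40]), (302, [110, 45, 40]), (304, [108, 42, 38]), (306, [107, 38, 36]), (308, [71, 52, 49]), (310, [64, 57, 55])] [(386, [88, 24, 22]), (388, [155, 49, 45]), (390, [174, 63, 57]), (392, [181, 68, 62]), (394, [176, 60, 55]), (396, [173, 58, 52]), (398, [171, 53, 50]), (400, [152, 56, 55]), (402, [84, 81, 79])]
t 4.1 at grasp [399.8 -41.6 227.1] rot [ 3.141e+00 -1.000e-03  3.000e-03] q6 1.46 op 0.529 F [-0.7  0.1 -1.3]
-> translation cm [7.89 0.37 4.71] rot [ 0.    -0.001  0.218] rows>= 1.5
```

step_arm(deltas=[{"translation": [4,0.2,0],"rot": [0,0,0.1]},{"translation": [7.9,0.37,1.5],"rot": [0,0,0.218]},{"translation": [7.9,0.37,4.7],"rot": [0,0,0.218]},{"translation": [7.9,0.37,4.7],"rot": [0,0,0.218]},{"translation": [7.9,0.37,4.7],"rot": [0,0,0.218]}])

```text
clock: 4.72
eef_pos: [479.0, -47.0, 335.4]
tcp_rot: [3.141, -0.0, -0.219]
contact_force: [0.2, -0.9, -0.8]
opening: 0.53
```

```bash
python3 - <<'E'
from h import *
f=grab("wrist","w5")
f=grab("top"); crop(f,310,230,370,290,8,"t5"); f=grab("scene"); crop(f,290,180,390,290,6,"s5")
plan([478.7,-45.1,164],-0.215)
E
```

```text
t 4.88 at grasp [479.5 -46.7 180.9] rot [-3.141e+00 -2.000e-03 -2.180e-01] q6 1.69 op 0.529 F [-0.1 -0.2 -2.5]
-> translation cm [-0.09 -0.14  1.69] rot [-0.    -0.002 -0.003] rows>= 0.3
```

View pics/w5.png

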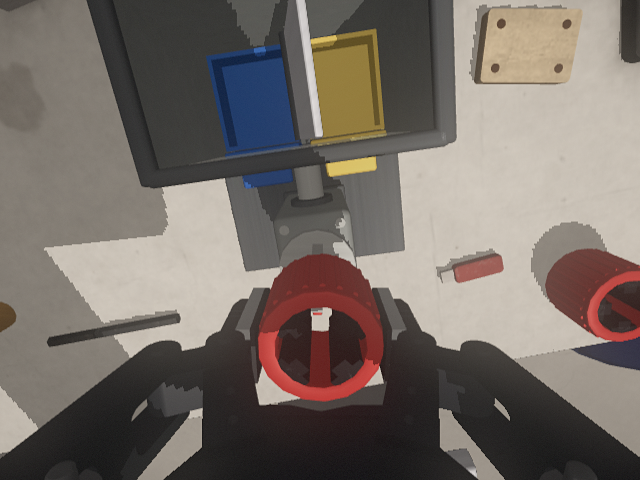

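View pics/s5.png

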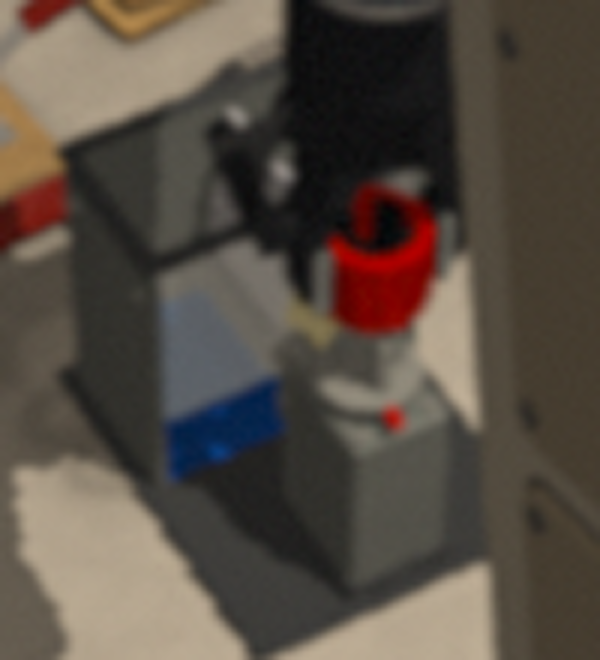

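step_arm(deltas=[{"translation": [-0.08,-0.15,0.3],"rot": [0,0,-0.002]},{"translation": [-0.08,-0.15,0.8],"rot": [0,0,-0.002]},{"translation": [-0.08,-0.15,1.3],"rot": [0,0,-0.002]},{"translation": [-0.08,-0.15,1.3],"rot": [0,0,-0.002]}])

```text
clock: 5.38
eef_pos: [478.4, -44.7, 321.1]
tcp_rot: [3.141, 0.001, -0.216]
contact_force: [-0.2, -0.2, -1.5]
opening: 0.525
```

```bash
python3 - <<'E'
from h import *
plan([478.7,-45.1,164],-0.215)
E
```

```text
t 5.38 at grasp [478.2 -44.7 166.1] rot [ 3.141e+00  1.000e-03 -2.160e-01] q6 1.69 op 0.525 F [-0.2 -0.2 -1.5]
-> translation cm [0.04 0.03 0.21] rot [ 0.     0.001 -0.001] rows>= 0.0
```

step_arm(deltas=[{"translation": [0.04,0.03,0.3],"rot": [0,0,0]},{"translation": [0.04,0.03,0.6],"rot": [0,0,0]},{"translation": [0.04,0.03,0.8],"rot": [0,0,0]},{"translation": [0.04,0.03,0.8],"rot": [0,0,0]}])

```text
clock: 5.88
eef_pos: [478.9, -45.1, 313.5]
tcp_rot: [3.142, 0.0, -0.216]
contact_force: [-0.5, -0.4, -1.7]
opening: 0.528
```

step_arm(deltas=[{"translation": [0,0,0.4],"rot": [0,0,0]},{"translation": [0,0,0.8],"rot": [0,0,0]},{"translation": [0,0,1.2],"rot": [0,0,0]},{"translation": [0,0,1.6],"rot": [0,0,0]},{"translation": [0,0,1.9],"rot": [0,0,0]},{"translation": [0,0,1.9],"rot": [0,0,0]}])

```text
clock: 6.62
eef_pos: [478.9, -45.2, 294.4]
tcp_rot: [3.142, 0.0, -0.216]
contact_force: [0.6, 1.0, -1.0]
opening: 0.533
```

step_arm(deltas=[{"translation": [0,0,0.1],"rot": [0,0,0]},{"translation": [0,0,0.15],"rot": [0,0,0]},{"translation": [0,0,0.15],"rot": [0,0,0]}])

```text
clock: 7.0
eef_pos: [478.9, -45.2, 293.2]
tcp_rot: [-3.142, -0.0, -0.216]
contact_force: [0.6, -0.2, -0.9]
opening: 0.534
```

```bash
python3 - <<'E'
from h import *
plan([478.7,-45.1,137.9],-0.215)
f=grab("wrist","w6"); f=grab("scene"); crop(f,290,180,390,290,6,"s6")
E
```

```text
t 7.0 at grasp [478.9 -45.2 138.2] rot [-3.142 -0.    -0.216] q6 1.69 op 0.534 F [ 0.6 -0.2 -0.9]
-> translation cm [-0.02 -0.    0.03] rot [-0.    -0.    -0.001] rows>= 0.0
```

View pics/s6.png

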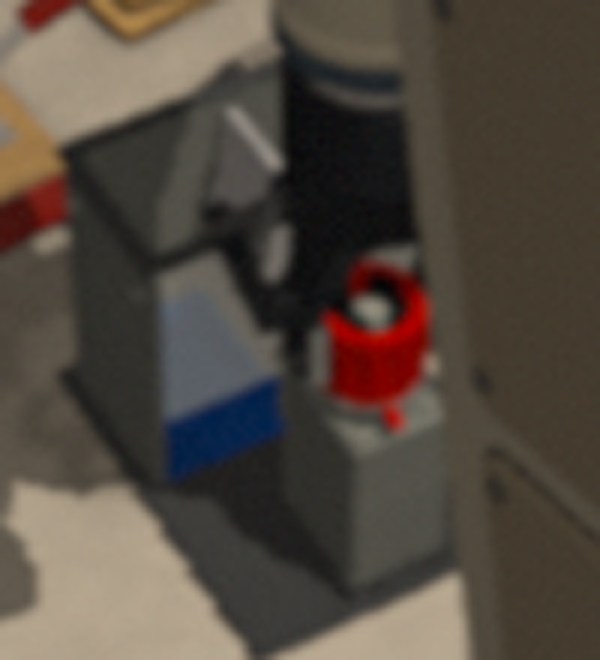

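The hub slid onto the splines with no contact force, and its underside is about 115 mm up. Next I turn it counter-clockwise toward yellow (−y).

step_arm(deltas=[{"translation": [0,0,0],"rot": [0,0,-0.13]},{"translation": [0,0,0],"rot": [0,0,-0.26]},{"translation": [0,0,0],"rot": [0,0,-0.39]},{"translation": [0,0,0],"rot": [0,0,-0.52]},{"translation": [0,0,0],"rot": [0,0,-0.65]},{"translation": [0,0,0],"rot": [0,0,-0.77]},{"translation": [0,0,0],"rot": [0,0,-0.77]},{"translation": [0,0,0],"rot": [0,0,-0.77]}])

```text
clock: 8.1
eef_pos: [478.8, -45.1, 293.1]
tcp_rot: [-3.141, 0.0, 0.551]
contact_force: [-0.5, 0.4, -1.8]
opening: 0.53
```

```bash
python3 - <<'E'
from h import *
plan([478.7,-45.1,137.9],-0.215); print(readout.sense()["wrist_torque"])
f=grab("wrist","w7")
E
```

```text
t 8.1 at grasp [478.7 -45.1 138.1] rot [-3.141  0.     0.551] q6 0.92 op 0.53 F [-0.5  0.4 -1.8]
-> translation cm [-0.01 -0.    0.02] rot [-0.     0.     0.766] rows>= 4.1
[ 0.21494626  0.23886662 -0.04097482]
```

View pics/w7.png

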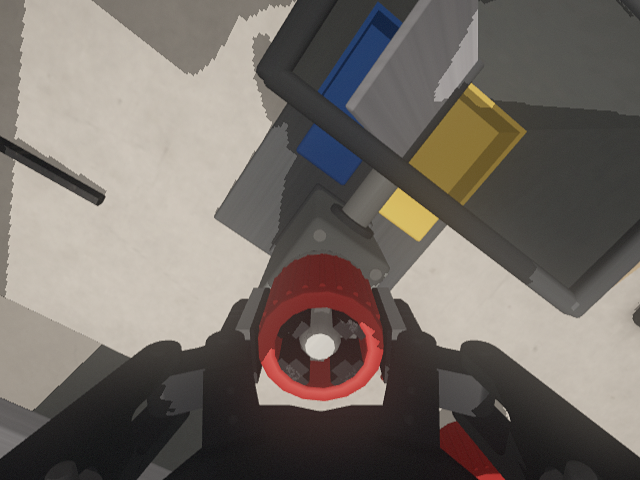

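step_arm(deltas=[{"translation": [0,0,0],"rot": [0,0,-0.05]},{"translation": [0,0,0.05],"rot": [0,0,-0.1]},{"translation": [0,0,0.05],"rot": [0,0,-0.1]},{"translation": [0,0,0.05],"rot": [0,0,-0.1]}])

```text
clock: 8.65
eef_pos: [478.8, -45.1, 292.8]
tcp_rot: [-3.141, 0.0, 0.652]
contact_force: [-3.5, 3.1, 4.9]
opening: 0.532
```

```bash
python3 - <<'E'
from h import *
plan([478.7,-45.1,230],0.6); print(readout.sense()["wrist_torque"])
E
```

```text
t 8.65 at grasp [478.7 -45.  137.8] rot [-3.141  0.     0.652] q6 0.82 op 0.532 F [-3.5  3.1  4.9]
-> translation cm [-0.01 -0.   -9.22] rot [-0.     0.     0.052] rows>= 1.5
[ 0.4705571   0.62785063 -0.02136879]
```

step_arm(deltas=[{"translation": [0,0,0],"rot": [0,0,-0.1]},{"translation": [0,0,0],"rot": [0,0,0]},{"translation": [0,0,0],"rot": [0,0,0]},{"translation": [0,0,0],"rot": [0,0,0]},{"translation": [0,0,-2],"rot": [0,0,0]},{"translation": [0,0,-6],"rot": [0,0,0]},{"translation": [-4,0,-11],"rot": [0,0,0]},{"translation": [-8,0,-12],"rot": [0,0,0]}], grip=0)

```text
clock: 9.65
eef_pos: [415.7, -94.4, 415.6]
tcp_rot: [3.137, -0.003, 0.656]
contact_force: [-0.1, -0.2, -0.1]
opening: 1.001
```

```bash
python3 - <<'E'
from h import *
plan([452,285,120],1.57)
f=grab("wrist","w8")
E
```

```text
t 9.65 at grasp [416.5 -94.6 260.6] rot [ 3.137e+00 -3.000e-03  6.560e-01] q6 0.69 op 1.001 F [-0.1 -0.2 -0.1]
-> translation cm [ 25.98 -27.9   14.02] rot [ 0.005 -0.001 -0.914] rows>= 6.5
```

View pics/w8.png

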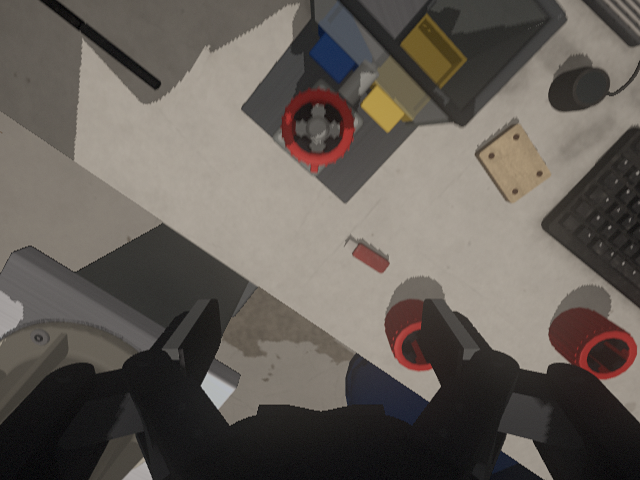

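```bash
python3 - <<'E'
from h import *
f=grab("wrist"); print(proj(f,[478.3,-45.1,115]))
im=f["image"].astype(int)[158:178,300:330]; vv,uu=np.nonzero(im[...,0]-im[...,1]>60); print(uu.mean()+300,vv.mean()+158)
# tip of pointer: known radius ~27.3
p=pix2w(f,314,170,115)[:2]; d=np.array([478.3,-45.1])-p; print(p,np.linalg.norm(d),"joint",np.arctan2(d[1],d[0])+0.0785)
plan([385,280,110],0.0)
E
```

```text
[319.88328397 120.49062356]
316.04347826086956 160.80434782608697
[446.86276859 -63.55882051] 36.455830439339366 joint 0.6094280331849986
t 9.75 at grasp [413.7 -95.3 259.2] rot [ 3.139e+00 -1.000e-03  6.540e-01] q6 0.69 op 0.998 F [-0.3  0.5  0.2]
-> translation cm [ 20.54 -31.54  14.87] rot [ 0.002 -0.001  0.654] rows>= 6.5
```

step_arm(deltas=[{"translation": [3,-4.6,0],"rot": [0,0,0.12]},{"translation": [6,-9.2,0],"rot": [0,0,0.25]},{"translation": [9,-13.8,2],"rot": [0,0,0.4]},{"translation": [12,-18.4,5],"rot": [0,0,0.5]},{"translation": [15,-23,8],"rot": [0,0,0.6]},{"translation": [18,-27.6,11],"rot": [0,0,0.654]},{"translation": [20.5,-31.5,14.5],"rot": [0,0,0.654]},{"translation": [20.5,-31.5,14.9],"rot": [0,0,0.654]}], grip=80)

```text
clock: 10.75
eef_pos: [385.6, 283.6, 261.0]
tcp_rot: [3.14, 0.003, 0.004]
contact_force: [-0.5, -0.7, -0.4]
opening: 0.685
```

step_arm(deltas=[{"translation": [0,0,0],"rot": [0,0,0]},{"translation": [0,0,0],"rot": [0,0,0]}])

```text
clock: 11.0
eef_pos: [387.0, 280.3, 264.4]
tcp_rot: [-3.141, -0.001, -0.001]
contact_force: [-0.1, -0.2, 0.2]
opening: 0.686
```

```bash
python3 - <<'E'
from h import *
import pickle
f=grab("wrist","w9"); pickle.dump(f,open("w9.pkl","wb")); plan([452,280,15],0.0)
print(proj(f,[452,279.6,26]),proj(f,[551,278.4,26]))
E
```

```text
t 11.05 at grasp [387.2 280.3 109.5] rot [-3.141e+00 -1.000e-03 -1.000e-03] q6 2.2 op 0.69 F [-0.1 -0.2  0.3]
-> translation cm [6.49 0.02 9.46] rot [-0.001 -0.001 -0.001] rows>= 1.8
[321.23150539 150.11481353] [323.57461167 -53.42639324]
```

View pics/w9.png

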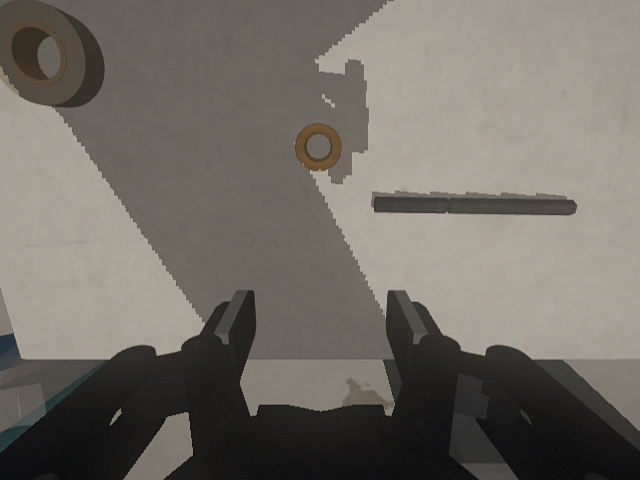

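```bash
python3 - <<'E'
from h import *
import pickle
f=pickle.load(open("w9.pkl","rb")); im=f["image"].astype(int)
p=pix2w(f,318.3,147,26); print(p); plan([p[0],p[1],22],0.0)
E
```

```text
[453.76491058 281.31210885  26.        ]
t 11.05 at grasp [387.2 280.3 109.5] rot [-3.141e+00 -1.000e-03 -1.000e-03] q6 2.2 op 0.69 F [-0.1 -0.2  0.3]
-> translation cm [ 6.67 -0.11  8.76] rot [-0.001 -0.001 -0.001] rows>= 1.8
```

step_arm(deltas=[{"translation": [3,-0.1,1],"rot": [0,0,0]},{"translation": [6.7,-0.1,2.5],"rot": [0,0,0]},{"translation": [6.7,-0.1,5],"rot": [0,0,0]},{"translation": [6.7,-0.1,8],"rot": [0,0,0]},{"translation": [6.7,-0.1,8.75],"rot": [0,0,0]},{"translation": [6.7,-0.1,8.75],"rot": [0,0,0]},{"translation": [6.7,-0.1,8.75],"rot": [0,0,0]}])

```text
clock: 11.92
eef_pos: [454.1, 282.0, 177.4]
tcp_rot: [-3.141, -0.002, -0.0]
contact_force: [0.7, 0.1, 0.6]
opening: 0.685
```

step_arm(deltas=[{"translation": [0,0,0],"rot": [0,0,0]},{"translation": [0,0,0],"rot": [0,0,0]},{"translation": [0,0,0],"rot": [0,0,0]},{"translation": [0,0,0],"rot": [0,0,0]}], grip=255, squeeze=30)

```text
clock: 12.42
eef_pos: [453.8, 282.1, 177.0]
tcp_rot: [-3.141, -0.001, -0.0]
contact_force: [-1.8, -1.3, 7.7]
opening: 0.318
```

```bash
python3 - <<'E'
from h import *
f=grab("wrist","w10"); plan([583,-53.3,230],-0.0785)
E
```

```text
t 12.47 at grasp [453.9 282.2  22. ] rot [-3.141e+00 -1.000e-03 -0.000e+00] q6 2.12 op 0.318 F [-0.8 -0.1  7. ]
-> translation cm [ 12.95  33.53 -20.8 ] rot [-0.001 -0.001  0.078] rows>= 6.6
```

View pics/w10.png

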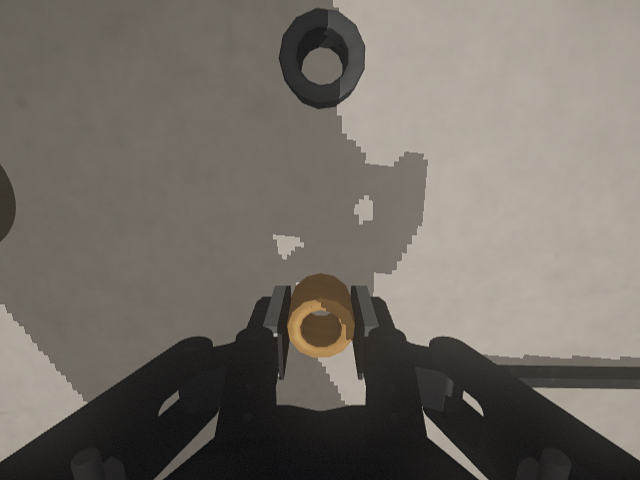

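step_arm(deltas=[{"translation": [0,0,-6],"rot": [0,0,0]},{"translation": [0,2,-12],"rot": [0,0,0]},{"translation": [1,7,-17],"rot": [0,0,0]},{"translation": [3,13,-20.8],"rot": [0,0,0.04]},{"translation": [5,19,-20.8],"rot": [0,0,0.078]},{"translation": [6,25,-20.8],"rot": [0,0,0.078]},{"translation": [7,31,-20.8],"rot": [0,0,0.078]},{"translation": [7.5,33.5,-20.8],"rot": [0,0,0.078]}])

```text
clock: 13.48
eef_pos: [528.4, -55.6, 384.6]
tcp_rot: [3.141, -0.001, -0.08]
contact_force: [0.8, 0.6, -1.0]
opening: 0.314
```

step_arm(deltas=[{"translation": [0,0,0],"rot": [0,0,0]},{"translation": [0,0,0],"rot": [0,0,0]},{"translation": [0,0,0],"rot": [0,0,0]}])

```text
clock: 13.85
eef_pos: [528.3, -52.1, 384.2]
tcp_rot: [-3.141, 0.0, -0.077]
contact_force: [0.0, -0.2, -0.5]
opening: 0.32
```

```bash
python3 - <<'E'
from h import *
import pickle
f=grab("wrist","w11"); pickle.dump(f,open("w11.pkl","wb"))
R2=R.from_euler("z",-0.0785); o=np.array([583,-53.3,152]); im=np.ascontiguousarray(f["image"][:,:,::-1])
for hx,hy in((40,67),(35,62)):
    q=np.array([proj(f,o+R2.apply([a*hx,b*hy,0])) for a,b in((1,1),(1,-1),(-1,-1),(-1,1))]).astype(np.int32); cv2.polylines(im,[q],True,(0,255,0),1)
cv2.imwrite("pics/w11o.png",im); plan([583,-53.3,172],-0.0785)
E
```

```text
t 13.9 at grasp [528.3 -52.  229.2] rot [-3.141  0.    -0.077] q6 1.55 op 0.317 F [ 0.6  0.3 -0.5]
-> translation cm [ 5.46 -0.29  5.72] rot [-0.     0.     0.002] rows>= 1.3
```

View pics/w11o.png

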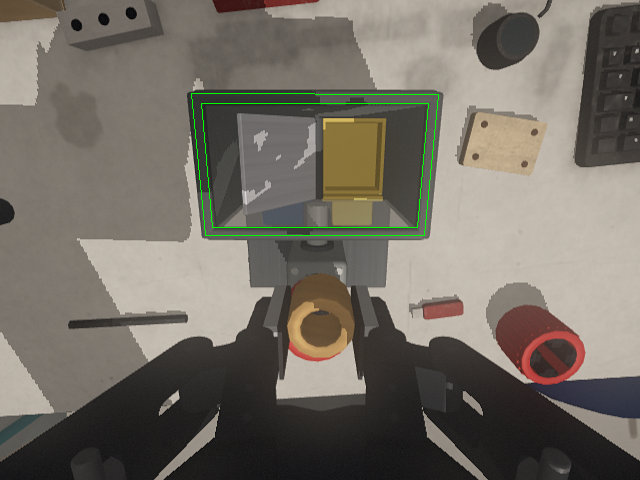

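The green rim overlay matches the hopper to within about 1 px, and the flap leans left with the yellow tray exposed. I'll lower the brass bush over the middle and release it.

step_arm(deltas=[{"translation": [3,0,0],"rot": [0,0,0]},{"translation": [5.5,0.1,1],"rot": [0,0,0]},{"translation": [5.5,0.1,4],"rot": [0,0,0]},{"translation": [5.5,0.1,6.4],"rot": [0,0,0]},{"translation": [5.5,0.1,6.4],"rot": [0,0,0]},{"translation": [5.5,0.1,6.4],"rot": [0,0,0]}])

```text
clock: 14.65
eef_pos: [583.6, -57.9, 321.1]
tcp_rot: [-3.142, -0.001, -0.077]
contact_force: [-0.5, -0.9, 0.0]
opening: 0.318
```

step_arm(deltas=[{"translation": [0,0,0],"rot": [0,0,0]},{"translation": [0,0,0],"rot": [0,0,0]},{"translation": [0,0,0],"rot": [0,0,0]},{"translation": [0,0,-3],"rot": [0,0,0]},{"translation": [0,0,-7],"rot": [0,0,0]},{"translation": [-4,0,-8],"rot": [0,0,0]},{"translation": [-5,0,-8],"rot": [0,0,0]}], grip=100)

```text
clock: 15.52
eef_pos: [532.0, -54.4, 401.2]
tcp_rot: [3.142, -0.001, -0.078]
contact_force: [0.2, 0.5, -0.8]
opening: 0.606
```

```bash
python3 - <<'E'
from h import *
f=grab("wrist","w12"); plan([478.6,-45.1,170],-0.0785)
E
```

```text
t 15.57 at grasp [531.6 -54.4 245.6] rot [-3.142  0.    -0.078] q6 1.54 op 0.605 F [-1.  -0.2 -0.8]
-> translation cm [-5.35 -0.51  7.56] rot [-0.  0.  0.] rows>= 1.5
```

View pics/w12.png

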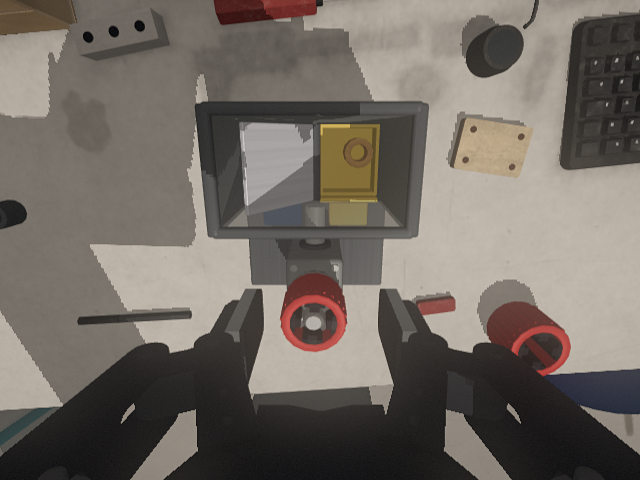

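Brass is in the yellow tray (pixel (357,151)) and the hub is still seated. I'll regrasp the hub and turn it to the blue side.

```bash
python3 - <<'E'
from h import *
plan([478.5,-45.1,138],0.55)
E
```

```text
t 15.57 at grasp [531.6 -54.4 245.6] rot [-3.142  0.    -0.078] q6 1.54 op 0.605 F [-1.  -0.2 -0.8]
-> translation cm [-5.36 -0.51 10.76] rot [-0.     0.    -0.628] rows>= 3.4
```

step_arm(deltas=[{"translation": [-3,-0.3,0],"rot": [0,0,-0.16]},{"translation": [-5.36,-0.51,0],"rot": [0,0,-0.32]},{"translation": [-5.36,-0.51,1],"rot": [0,0,-0.48]},{"translation": [-5.36,-0.51,2],"rot": [0,0,-0.628]},{"translation": [-5.36,-0.51,3],"rot": [0,0,-0.628]},{"translation": [-5.36,-0.51,3],"rot": [0,0,-0.628]}], grip=0)

```text
clock: 16.32
eef_pos: [480.4, -45.2, 369.2]
tcp_rot: [-3.14, 0.001, 0.547]
contact_force: [-0.2, 0.4, 0.5]
opening: 1.001
```

```bash
python3 - <<'E'
from h import *
f=grab("wrist","w13");plan([478.5,-45.1,138],0.55)
E
```

```text
t 16.38 at grasp [480.4 -45.3 214.7] rot [-3.141e+00  1.000e-03  5.470e-01] q6 0.93 op 1.002 F [-0.3 -0.3 -0.4]
-> translation cm [-0.16 -0.12  7.67] rot [-0.001  0.001 -0.003] rows>= 1.2
```

View pics/w13.png

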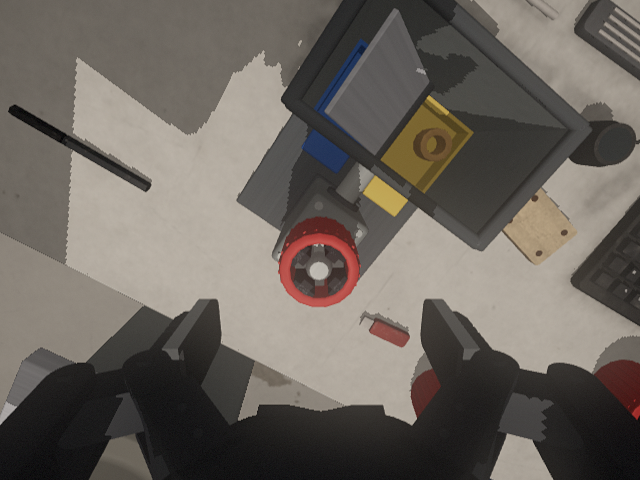

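step_arm(deltas=[{"translation": [-0.14,-0.05,2.5],"rot": [0,0,0]},{"translation": [-0.14,-0.05,5],"rot": [0,0,0]},{"translation": [-0.14,-0.05,7.3],"rot": [0,0,0]},{"translation": [-0.14,-0.05,7.6],"rot": [0,0,0]},{"translation": [-0.14,-0.05,7.6],"rot": [0,0,0]},{"translation": [-0.14,-0.05,7.6],"rot": [0,0,0]}])

```text
clock: 17.12
eef_pos: [479.4, -45.6, 295.2]
tcp_rot: [3.141, -0.001, 0.549]
contact_force: [-0.7, 0.6, -0.1]
opening: 0.995
```

```bash
python3 - <<'E'
from h import *
plan([478.6,-45.1,138],0.55)
E
```

```text
t 17.12 at grasp [479.6 -45.6 140.2] rot [ 3.141e+00 -1.000e-03  5.490e-01] q6 0.92 op 0.995 F [-0.7  0.6 -0.1]
-> translation cm [-0.04 -0.08  0.22] rot [ 0.001 -0.001 -0.001] rows>= 0.0
```

step_arm(deltas=[{"translation": [-0.06,-0.08,0.1],"rot": [0,0,0]},{"translation": [-0.06,-0.08,0.1],"rot": [0,0,0]},{"translation": [-0.06,-0.08,0.1],"rot": [0,0,0]},{"translation": [-0.06,-0.08,0.1],"rot": [0,0,0]},{"translation": [-0.06,-0.08,0.1],"rot": [0,0,0]}], grip=255, squeeze=40)

```text
clock: 17.75
eef_pos: [478.0, -45.2, 293.7]
tcp_rot: [3.141, -0.0, 0.55]
contact_force: [-1.9, 0.1, 6.3]
opening: 0.539
```

```bash
python3 - <<'E'
from h import *
plan([478.6,-45.1,138],0.55)
E
```

```text
t 17.75 at grasp [478.1 -45.2 138.7] rot [ 3.141 -0.     0.55 ] q6 0.92 op 0.539 F [-1.9  0.1  6.3]
-> translation cm [0.05 0.02 0.07] rot [ 0. -0. -0.] rows>= 0.0
```

Gripped. Now I turn clockwise about 1.4 rad; backlash and the stop take up the excess.

step_arm(deltas=[{"translation": [0,0,0],"rot": [0,0,0.15]},{"translation": [0,0,0],"rot": [0,0,0.3]},{"translation": [0,0,0],"rot": [0,0,0.46]},{"translation": [0,0,0],"rot": [0,0,0.62]},{"translation": [0,0,0],"rot": [0,0,0.78]},{"translation": [0,0,0],"rot": [0,0,0.94]},{"translation": [0,0,0],"rot": [0,0,1.1]},{"translation": [0,0,0],"rot": [0,0,1.2]}])

```text
clock: 18.75
eef_pos: [478.0, -45.1, 293.7]
tcp_rot: [-3.141, -0.0, -0.654]
contact_force: [-1.2, 1.8, 6.1]
opening: 0.534
```

step_arm(deltas=[{"translation": [0,0,0],"rot": [0,0,0.1]},{"translation": [0,0,0],"rot": [0,0,0.18]},{"translation": [0,0,0],"rot": [0,0,0.18]},{"translation": [0,0,0],"rot": [0,0,0.18]}])

```text
clock: 19.25
eef_pos: [478.0, -45.0, 293.7]
tcp_rot: [-3.141, 0.0, -0.831]
contact_force: [-2.0, 1.0, 6.4]
opening: 0.532
```

```bash
python3 - <<'E'
from h import *
plan([478.6,-45.1,138],-0.85);print(readout.sense()["wrist_torque"])
f=grab("wrist","w14")
E
```

```text
t 19.25 at grasp [478.1 -45.  138.7] rot [-3.141  0.    -0.831] q6 2.3 op 0.532 F [-2.   1.   6.4]
-> translation cm [ 0.04 -0.04  0.07] rot [-0.     0.     0.019] rows>= 0.1
[ 0.23564088  0.26620315 -0.05832154]
```

View pics/w14.png

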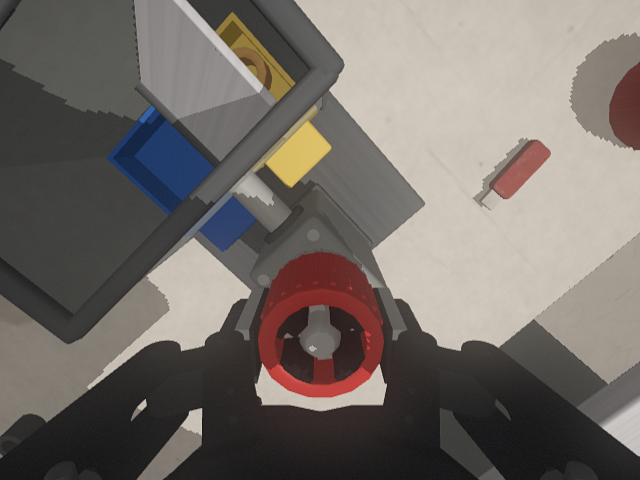

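step_arm(deltas=[{"translation": [0,0,0],"rot": [0,0,0.04]},{"translation": [0,0,0],"rot": [0,0,0.08]},{"translation": [0,0,0],"rot": [0,0,0.08]},{"translation": [0,0,0],"rot": [0,0,0.08]}])

```text
clock: 19.8
eef_pos: [478.0, -44.9, 293.7]
tcp_rot: [-3.141, 0.0, -0.91]
contact_force: [-1.3, 3.7, 6.8]
opening: 0.536
```

```bash
python3 - <<'E'
from h import *
plan([478.6,-45.1,138],-0.85);print(readout.sense()["wrist_torque"])
E
```

```text
t 19.8 at grasp [478.  -44.8 138.7] rot [-3.141  0.    -0.91 ] q6 2.38 op 0.536 F [-1.3  3.7  6.8]
-> translation cm [ 0.06 -0.04  0.07] rot [-0.    0.   -0.06] rows>= 0.3
[0.46578454 0.35576193 0.16607056]
```

The torque rose to 0.17 N m, so the stop is reached. I'll release and lift.

step_arm(deltas=[{"translation": [0,0,0],"rot": [0,0,0]},{"translation": [0,0,0],"rot": [0,0,0]},{"translation": [0,0,0],"rot": [0,0,0]},{"translation": [0,0,0],"rot": [0,0,0]},{"translation": [0,0,-3],"rot": [0,0,-0.1]},{"translation": [0,0,-7],"rot": [0,0,-0.2]},{"translation": [-3,-1,-11],"rot": [0,0,-0.35]},{"translation": [-6,-4,-11],"rot": [0,0,-0.5]}], grip=0)

```text
clock: 20.8
eef_pos: [473.1, 26.9, 406.3]
tcp_rot: [-3.139, -0.005, -0.407]
contact_force: [0.2, 0.2, -0.8]
opening: 0.997
```

```bash
python3 - <<'E'
from h import *
f=grab("wrist","w15"); plan([490,280,110],0.0)
E
```

```text
t 20.85 at grasp [474.   31.  250.1] rot [-3.137e+00 -3.000e-03 -3.990e-01] q6 2.03 op 0.999 F [1.  1.9 0.1]
-> translation cm [ -8.2  -23.57  14.08] rot [-0.003 -0.004 -0.399] rows>= 4.6
```

View pics/w15.png

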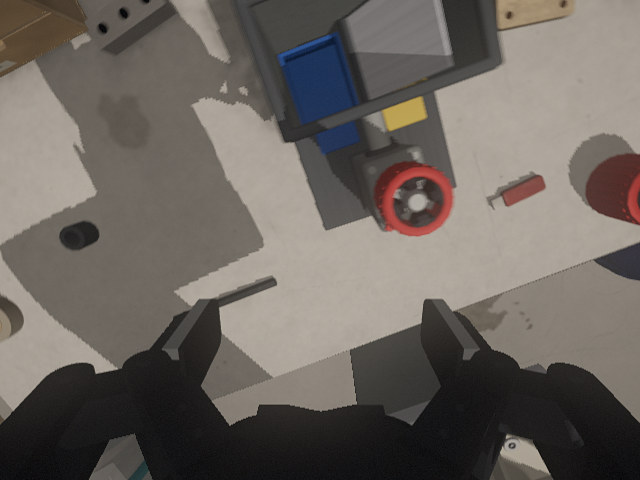

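step_arm(deltas=[{"translation": [-2,-5.5,0],"rot": [0,0,-0.12]},{"translation": [-4,-11,2],"rot": [0,0,-0.25]},{"translation": [-6,-16.5,6],"rot": [0,0,-0.399]},{"translation": [-8,-22,10],"rot": [0,0,-0.399]},{"translation": [-8.2,-23.5,14],"rot": [0,0,-0.399]},{"translation": [-8.2,-23.5,14],"rot": [0,0,-0.399]},{"translation": [-8.2,-23.5,14],"rot": [0,0,-0.399]}], grip=80)

```text
clock: 21.72
eef_pos: [491.4, 274.7, 263.5]
tcp_rot: [3.141, 0.0, -0.011]
contact_force: [1.0, 0.3, 0.1]
opening: 0.689
```

```bash
python3 - <<'E'
from h import *
import pickle
f=grab("wrist","w16"); pickle.dump(f,open("w16.pkl","wb")); plan([551,279,22],0.0)
E
```

```text
t 21.77 at grasp [491.8 274.6 109.3] rot [-3.141e+00 -1.000e-03 -1.200e-02] q6 2.09 op 0.683 F [-0.5  0.6 -0.3]
-> translation cm [ 5.92 -0.52  8.74] rot [-0.    -0.001 -0.012] rows>= 1.7
```

View pics/w16.png

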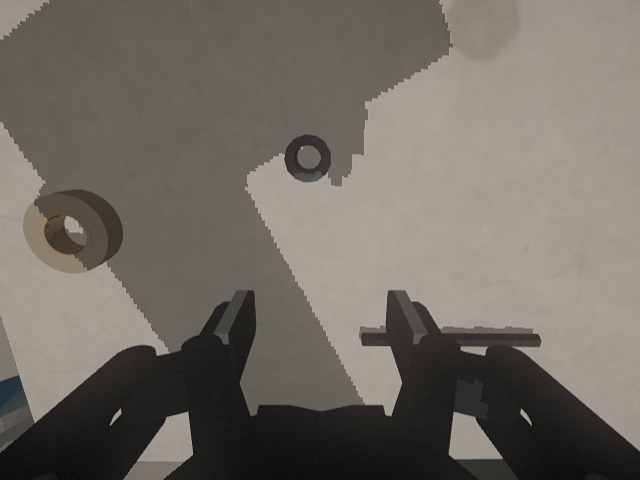

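```bash
python3 - <<'E'
from h import *
import pickle
f=pickle.load(open("w16.pkl","rb"))
p=pix2w(f,307.8,157.5,26); print(p, np.linalg.norm(pix2w(f,285,157.5,26)-pix2w(f,330.5,157.5,26))); plan([p[0],p[1],22],0.0)
E
```

```text
[552.0584709  281.11129197  26.        ] 26.69430008647565
t 21.77 at grasp [491.8 274.6 109.3] rot [-3.141e+00 -1.000e-03 -1.200e-02] q6 2.09 op 0.683 F [-0.5  0.6 -0.3]
-> translation cm [ 6.02 -0.73  8.74] rot [-0.    -0.001 -0.012] rows>= 1.7
```

step_arm(deltas=[{"translation": [3,-0.3,1],"rot": [0,0,0]},{"translation": [6,-0.7,2.5],"rot": [0,0,-0.012]},{"translation": [6,-0.7,4.5],"rot": [0,0,-0.012]},{"translation": [6,-0.7,4.5],"rot": [0,0,-0.012]}])

```text
clock: 22.28
eef_pos: [550.5, 280.1, 217.7]
tcp_rot: [3.141, 0.002, -0.001]
contact_force: [0.5, 0.3, -0.3]
opening: 0.69
```

```bash
python3 - <<'E'
from h import *
plan([552.1,281.1,22],0.0)
E
```

```text
t 22.27 at grasp [550.2 279.9  62.7] rot [ 3.141e+00  2.000e-03 -1.000e-03] q6 2.04 op 0.69 F [ 0.5  0.3 -0.3]
-> translation cm [ 0.17 -0.11  4.07] rot [ 0.001  0.002 -0.001] rows>= 0.7
```

step_arm(deltas=[{"translation": [0.1,0,2],"rot": [0,0,0]},{"translation": [0.1,0,3.5],"rot": [0,0,0]},{"translation": [0.1,0,4.05],"rot": [0,0,0]},{"translation": [0.1,0,4.05],"rot": [0,0,0]}])

```text
clock: 22.78
eef_pos: [552.0, 281.3, 177.1]
tcp_rot: [3.141, 0.001, 0.001]
contact_force: [0.3, 0.3, -0.1]
opening: 0.685
```

step_arm(deltas=[{"translation": [0,0,0],"rot": [0,0,0]},{"translation": [0,0,0],"rot": [0,0,0]},{"translation": [0,0,0],"rot": [0,0,0]},{"translation": [0,0,0],"rot": [0,0,0]}], grip=255, squeeze=30)

```text
clock: 23.28
eef_pos: [552.5, 281.5, 178.3]
tcp_rot: [-3.141, -0.001, 0.001]
contact_force: [-1.0, -0.0, 5.9]
opening: 0.317
```

```bash
python3 - <<'E'
from h import *
f=grab("wrist","w17"); plan([528,-49,230],-0.0785)
E
```

```text
t 23.32 at grasp [552.7 281.5  23.3] rot [-3.141e+00 -1.000e-03  1.000e-03] q6 2.04 op 0.322 F [-2.1 -0.5  6.1]
-> translation cm [ -2.46  33.03 -20.68] rot [-0.001 -0.001  0.079] rows>= 6.2
```

View pics/w17.png

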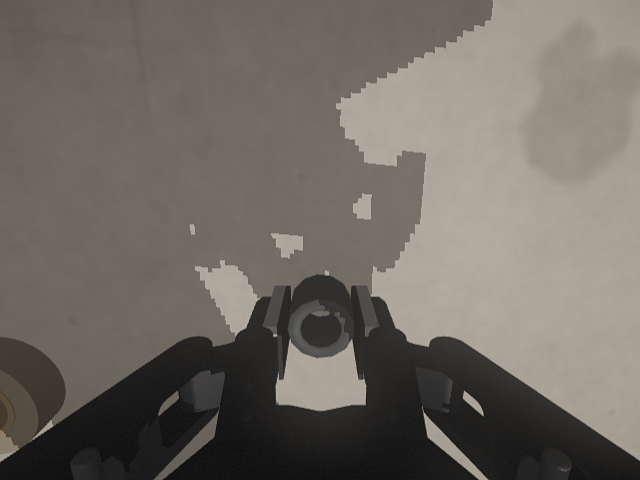

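step_arm(deltas=[{"translation": [0,0,-6],"rot": [0,0,0]},{"translation": [0,2,-12],"rot": [0,0,0]},{"translation": [0,7,-17],"rot": [0,0,0]},{"translation": [-1,13,-20.7],"rot": [0,0,0.04]},{"translation": [-2,19,-20.7],"rot": [0,0,0.079]},{"translation": [-2.4,25,-20.7],"rot": [0,0,0.079]},{"translation": [-2.4,30,-20.7],"rot": [0,0,0.079]},{"translation": [-2.4,33,-20.7],"rot": [0,0,0.079]}])

```text
clock: 24.32
eef_pos: [528.0, -51.4, 384.8]
tcp_rot: [3.141, -0.0, -0.08]
contact_force: [-0.2, 1.1, -1.0]
opening: 0.314
```

step_arm(deltas=[{"translation": [0,0,0],"rot": [0,0,0]},{"translation": [0,0,0],"rot": [0,0,0]},{"translation": [0,0,0],"rot": [0,0,0]}])

```text
clock: 24.7
eef_pos: [528.6, -47.7, 384.6]
tcp_rot: [-3.141, 0.0, -0.077]
contact_force: [-0.2, 0.1, -1.2]
opening: 0.325
```

```bash
python3 - <<'E'
from h import *
f=grab("wrist","w18"); plan([583,-49.3,166],-0.0785)
E
```

```text
t 24.75 at grasp [528.6 -47.7 229.6] rot [-3.141  0.    -0.077] q6 1.55 op 0.323 F [ 0.7  0.4 -0.2]
-> translation cm [ 5.44 -0.26  6.36] rot [-0.     0.     0.002] rows>= 1.3
```

View pics/w18.png

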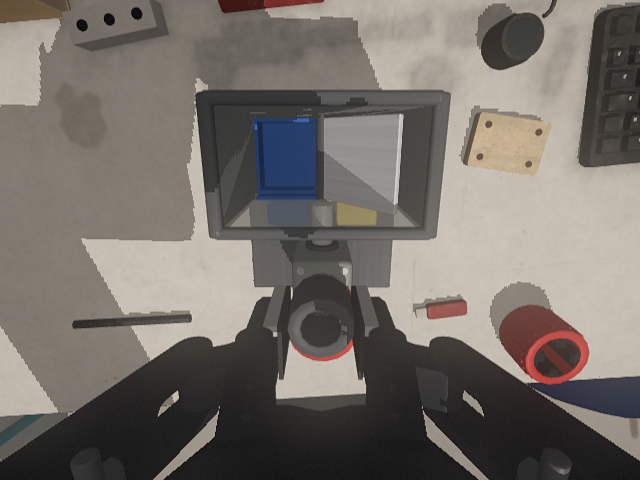

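The blue tray is open in the hopper at (287,155), with the flap on the yellow side. Next I lower the steel bush and release it.

step_arm(deltas=[{"translation": [3,-0.1,0],"rot": [0,0,0]},{"translation": [5.45,-0.25,1],"rot": [0,0,0]},{"translation": [5.45,-0.25,4],"rot": [0,0,0]},{"translation": [5.45,-0.25,6.4],"rot": [0,0,0]},{"translation": [5.45,-0.25,6.4],"rot": [0,0,0]},{"translation": [5.45,-0.25,6.4],"rot": [0,0,0]}])

```text
clock: 25.5
eef_pos: [583.5, -50.0, 321.5]
tcp_rot: [-3.142, -0.001, -0.077]
contact_force: [0.0, 0.6, 0.4]
opening: 0.318
```

step_arm(deltas=[{"translation": [0,0,0],"rot": [0,0,0]},{"translation": [0,0,0],"rot": [0,0,0]},{"translation": [0,0,0],"rot": [0,0,0]},{"translation": [0,0,-3],"rot": [0,0,0]},{"translation": [0,0,-7],"rot": [0,0,0]},{"translation": [-5,0,-10],"rot": [0,0,0]},{"translation": [-9,0,-14],"rot": [0,0,0]},{"translation": [-10,0,-14],"rot": [0,0,0]}], grip=100)

```text
clock: 26.5
eef_pos: [482.2, -42.6, 463.8]
tcp_rot: [3.142, -0.005, -0.078]
contact_force: [1.1, -1.1, 0.8]
opening: 0.608
```

step_arm(deltas=[{"translation": [-4,0,0],"rot": [0,0,0]},{"translation": [-6,0,0],"rot": [0,0,0]},{"translation": [-6,0,0],"rot": [0,0,0]},{"translation": [-6,0,0],"rot": [0,0,0]}])

```text
clock: 27.0
eef_pos: [424.6, -38.1, 460.8]
tcp_rot: [3.142, -0.001, -0.078]
contact_force: [-0.5, -0.1, -0.2]
opening: 0.605
```

```bash
python3 - <<'E'
from h import *
f=grab("wrist","w19"); plan([478.6,-45.1,170],-0.0785)
w=f; 
p=proj(f,[478.3,-45.1,115]); print(p)
im=f["image"]; u,v=[int(x) for x in p]
crop(f,max(0,u-70),max(0,v-70),u+70,v+70,5,"w19c")
s=grab("scene"); crop(s,290,180,390,290,6,"s19")
E
```

```text
t 27.05 at grasp [424.7 -38.1 305.7] rot [-3.142e+00 -1.000e-03 -7.800e-02] q6 1.56 op 0.607 F [-0.3  0.1  0.2]
-> translation cm [ 5.43  0.28 13.57] rot [-0.    -0.001  0.   ] rows>= 2.3
[323.39397514 157.51515923]
```

View pics/w19.png

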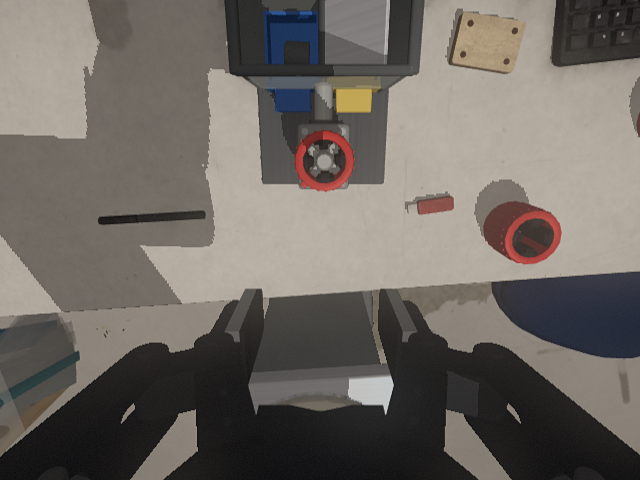

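View pics/w19c.png

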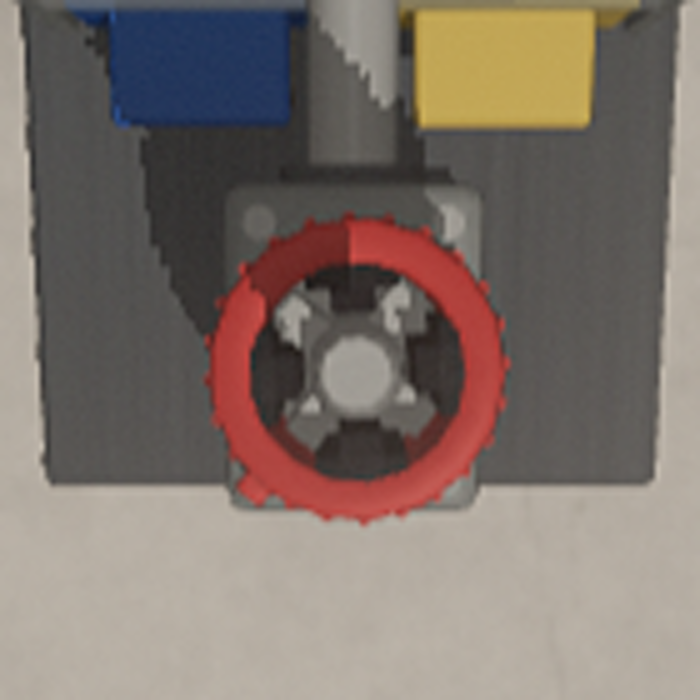

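View pics/s19.png

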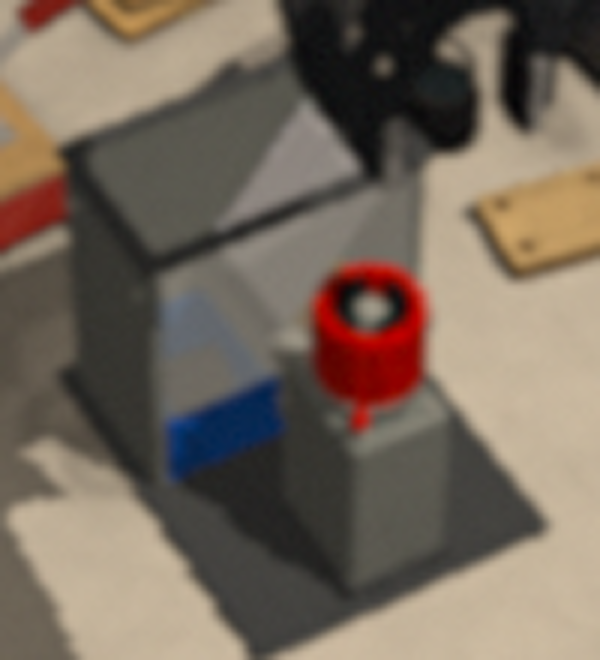

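step_arm(deltas=[{"translation": [4,0,0],"rot": [0,0,0]},{"translation": [8,0,0],"rot": [0,0,0]},{"translation": [8,0,0],"rot": [0,0,0]},{"translation": [8,0,0],"rot": [0,0,0]}])

```text
clock: 27.6
eef_pos: [503.3, -44.3, 460.0]
tcp_rot: [3.142, 0.002, -0.078]
contact_force: [-0.8, 0.1, 0.1]
opening: 0.607
```

```bash
python3 - <<'E'
from h import *
f=grab("wrist","w20"); 
u,v=[int(x) for x in proj(f,[578,-53,30])]; crop(f,u-75,max(0,v-60),u+75,v+60,5,"w20c"); print(u-75,max(0,v-60))
u,v=[int(x) for x in proj(f,[478.3,-45.1,115])]; 
sub=f["image"].astype(int)
def w(p): 
    d=np.array([478.3,-45.1])-p[:2]; return np.linalg.norm(d),np.arctan2(d[1],d[0])+.08
# predicted pointer tip positions for joint values
for j in(-.5,-.55,-.6,-.66): print(j,proj(f,[478.3-27.3*np.cos(j-.08),-45.1-27.3*np.sin(j-.08),116]).round(1))
crop(f,u-40,v-40,u+40,v+40,8,"w20p"); print(u-40,v-40)
E
```

```text
248 72
-0.5 [309.7 264.9]
-0.55 [308.5 264.2]
-0.6 [307.3 263.5]
-0.66 [305.9 262.6]
283 201
```

View pics/w20c.png

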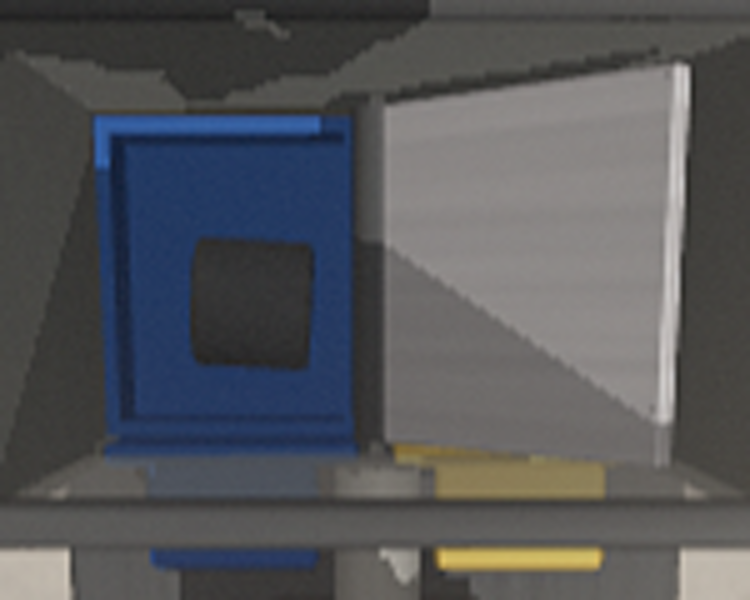

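View pics/w20p.png

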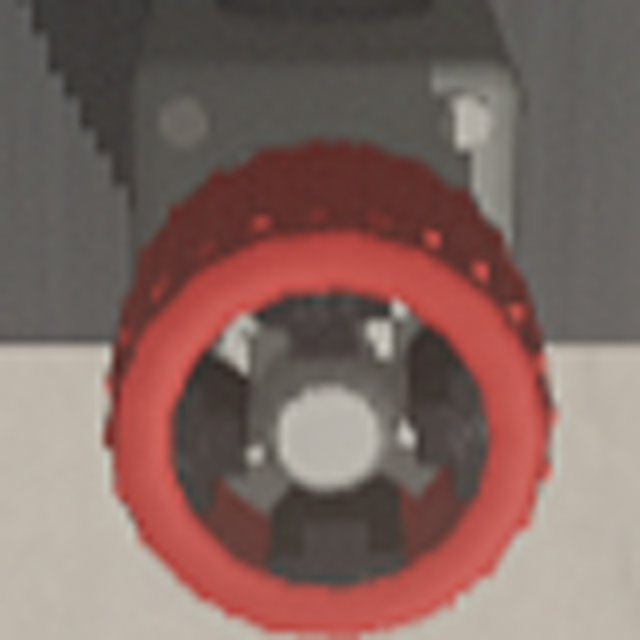

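```bash
python3 - <<'E'
from h import *
f=grab("wrist","w21"); s=grab("scene"); t=grab("top")
a=np.linspace(0,2*np.pi,180)
for z in (155,159,163):
  for n,g in(("w",f),("s",s)):
    q=np.array([proj(g,[478.3+24*np.cos(k),-45.1+24*np.sin(k),z]) for k in a]); print(z,n,q.min(0).round(1),q.max(0).round(1))
for n,g,(u,v,h) in(("w",f,(323,250,50)),("s",s,(352,240,25))):
  im=g["image"].astype(int); m=((im[...,0]-im[...,1])>50)[v-h:v+h,u-h:u+h]; vv,uu=np.nonzero(m); print(n,uu.min()+u-h,vv.min()+v-h,uu.max()+u-h,vv.max()+v-h)
im=np.ascontiguousarray(f["image"][:,:,::-1]);S=6;c=cv2.resize(im[195:290,270:380],None,fx=S,fy=S)
for z,col in((155,(0,255,0)),(163,(255,255,0))):
  q=np.array([proj(f,[478.3+23.5*np.cos(k),-45.1+23.5*np.sin(k),z]) for k in a]); cv2.polylines(c,[((q-[269.5,194.5])*S).astype(np.int32)],True,col,1)
cv2.imwrite("pics/w21c.png",c)
im=np.ascontiguousarray(s["image"][:,:,::-1]);S=10;c=cv2.resize(im[215:265,330:380],None,fx=S,fy=S)
for z,col in((155,(0,255,0)),(163,(255,255,0)),(115,(0,255,0))):
  q=np.array([proj(s,[478.3+23.5*np.cos(k),-45.1+23.5*np.sin(k),z]) for k in a]); cv2.polylines(c,[((q-[329.5,214.5])*S).astype(np.int32)],True,col,1)
cv2.imwrite("pics/s21c.png",c)
E
```

```text
155 w [295.2 227.6] [351.9 281. ]
155 s [341.7 223.3] [361.5 237.9]
159 w [294.8 228.9] [352.3 282.9]
159 s [341.7 222.2] [361.6 236.8]
163 w [294.5 230.2] [352.7 284.9]
163 s [341.7 221.1] [361.6 235.7]
w 296 219 351 280
s 342 223 361 251
```

View pics/w21c.png

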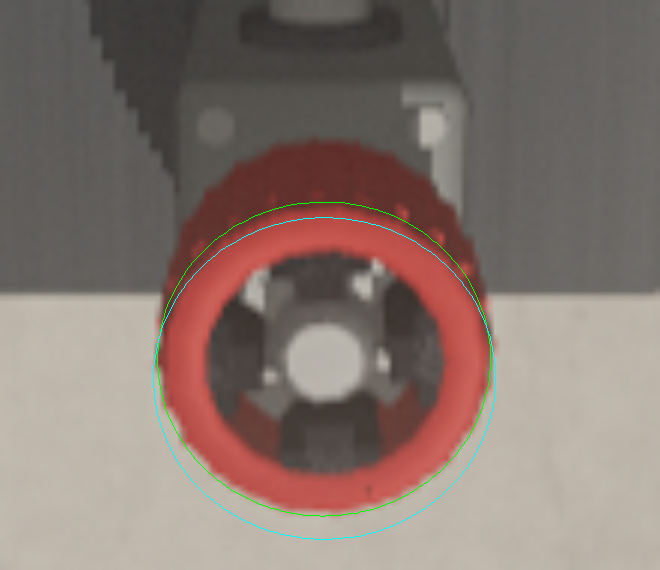

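View pics/s21c.png

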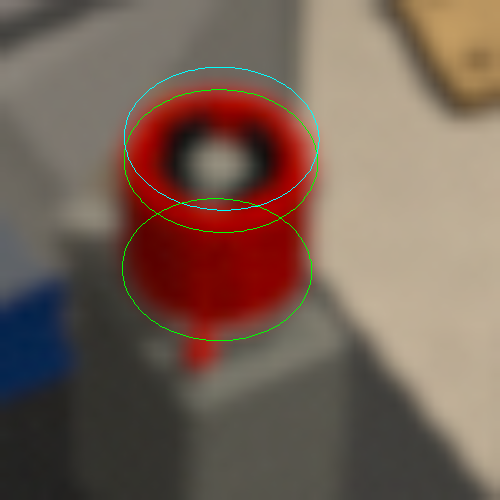

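The overlays put the hub's top at 155 mm, so it is fully home. The steel bush is in the blue tray and the arm is clear, so I'm handing in.

```bash
python3 -c "
from rig import ticket; print(ticket.sign_off())"
```

```text
the job is handed in; nothing more can be done
None
```

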